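Close the slide incubation chamber: lid on and clipped home at all four corners

TASK

The slide incubation chamber under the front of the riser shelf is loaded: lay its clear lid on it and press the lid down until all four spring clips have closed over its edges and it lies fully home. The lid is brittle: never press it onto the chamber with more than 40 N, and leave the shelf and the other things on the desk as they are.

Things in the scene. Friction and masses are not known exactly. Their poses are not given: they have to be found in the camera images.
- chamber: Slide incubation chamber, fixed: grey base 172 x 116 mm, 26 mm high, a white-walled tray on it. Origin at desk level under its middle; x along its length to the rear (under the shelf), y to its left, z up. Its rim lies at z = 45 mm. Flared guides along both long sides (44 mm from the middle) and end stops at the four corners (63.5 mm) rise to z = 65 mm and leave the lid 1.5 to 2 mm of play.
- seat (a point): Middle of the chamber's rim plane, axes as the chamber's: fully home, the lid's origin lies here, its length along x, either way round. Laid on loosely the lid rests on the clips about 11 mm higher, within 5 mm of centre. Once a corner is home the rim stops it solidly.
- rear_clips (a point): Point midway between the two rear clips, at the height of their noses (5 mm above the rim), 60 mm behind the chamber's middle. Grey spring clips 14 mm wide stand here at y = +27 and -27 mm, leaning outward to 62 mm above the desk. Pushing this end of the lid down drives them outward until they snap back over its edge: in all 14 to 20 N close to the edge, over 40 N from the middle of the lid.
- front_clips (a point): The same for the two front clips, 60 mm in front of the chamber's middle, in the open.
- lid: The chamber's lid, clear plastic, 90 g: plate 124 (x) x 84 (y) x 3 mm with a white grip rib on top along its x axis through the middle, 90 mm long, 12 mm wide, its top 19.7 mm above the underside. Origin at the middle of the underside, z up. Starts flat on the desk.
- shelf: Riser shelf over the rear half of the chamber, fixed: white board 460 (y) x 230 (x) x 18 mm, underside 210 mm above the desk, bottles on it. Origin at desk level below the middle of its front edge, x to the rear. Legs at both ends, from 90 mm behind the front edge. Near the rear clips only a tool tilted 35 to 50 degrees fits below it.
- petri: Bystander: glass petri dish, 57 mm wide, 12 mm high, at the left. Origin under its middle.
- bottle_white: Bystander: white plastic bottle, 48 mm wide, 109 mm high, at the left of the shelf. Origin under its middle.
- vial: Bystander: small brown glass vial with black cap, 22 mm wide, 51 mm high, between chamber and microscope. Origin under its middle.
- tweezers: Bystander: steel forceps, 96 mm long, lying at the left. Origin under its middle.

How it is judged:
By the outcome, as a careful person would: the job done as asked, in the order asked, and still so for the second after the job is handed in, with the robot touching nothing.
It also fails if it takes over 72 s, if anything falls off the work surface, if the arm or the gripper's body presses on something with over 40 N, if the wrist force passes 120 N, or if a joint passes its speed limit or range.

ROBOT

A 6-joint arm with a two-finger parallel gripper is mounted at the origin on a cart in front of the work surface, level with it; the furniture and walls round the work are solid. World frame = base frame: x ahead of the robot, y to its left, z up, the work surface at z = 0. Lengths are in m, angles in degrees, forces in N, time in s.
With the tool pointing down it reaches from about 0.375 to 0.9 m from the base axis. Payload 3.1 kg.
Tool frame: the origin (TCP) lies on the centre line of the jaws, within the pads' length; the fingertips stand 8 mm ahead of it and the grasp point (between the pads) lies 11 mm behind it (bot.tip_extent is the distance from the TCP to the fingertips, in m); z points along the fingers, y is the line along which they close (so a half turn about z gives the same grasp; the last joint's range is limited). The gripper opens to 87 mm and grips with 3 to 60 N. Pads are 19 mm wide; open, the fingers measure 117 mm over their backs; the gripper's body (75 mm by 190 mm) begins 51 mm behind the grasp point.
Start: joints at [-83.05, 30.224, 82.088, -0, 67.689, -10.227], TCP at [0.185, -0.597, 0.231] pointing down, gripper open.
Joint ranges: [-176.69, 176.69], [-43.24, 126.21], [12.49, 139.97], [-82, 262], [0, 151.66], [-163.58, 163.58]. Speed limits (degrees/s): [159.86, 159.86, 180, 180, 180, 180].

INTERFACE

Orientations are given as a 3x3 rotation matrix whose columns are the frame's x, y, z axes.
In Python, from rig import bot, vision, workorder gives the robot as it stands.
- The arm moves only by the shell command python3 -m handwheel 'ROWS'. ROWS is JSON, a list of rows, each an object with "delta_rot": the turn, a rotation vector about the tool's x, y, z in rad, a list of three; "xyz": the shift along the tool's x, y, z in mm, a list of three; "hand": the closure, from -1 (fully open) to 1 (shut). A call has exactly 5 rows; each row is the pose to reach, as a shift and turn from the pose commanded when the call began, along the tool's axes at that moment; what a row does not reach only later rows make up. A row lasts 1/8 s, in which the tool goes at most 62.5 mm and 10.7 degrees, less where a joint would pass 70% of its speed; a pose out of reach is approached as far as the arm can. A call with a gripper value outside its range is refused whole. The fingers move at their own pace and stop on an object; the grip force is fixed at half the most. Time passes only in rows, so rows that repeat a pose let the fingers close, or fill a call up. It gives the time, the measured TCP pose, the force, the opening and the grip force at its end, in the units of the state.
- bot.read_state(): the state, without advancing time (a new reading comes with each control period).
- vision.capture(name): name is "scene" or "top" or "wrist"; returns the picture (384x512x3 uint8, red, green, blue); there is no depth.
- vision.camera_model(name): a dict with "camera_matrix" (3x3 intrinsics, pixels), "camera_from_world" (4x4, takes a point from world to camera coordinates). Camera axes: x right, y up, looking along -z (the intrinsics and any distortion apply to the point x, -y, -z); pixel columns grow to the right and rows downward; lengths in m; the calibration is good to about 2 mm. A picture is of the moment at which its call begins: read the wrist's pose just before it. camera_model takes no time and is no camera call; for the wrist camera it gives the pose at the moment of the call.
- workorder.hand_in(): hands the job in; it is judged then, once.
The state is a dict: "time_s": time; "joint_positions": joint angles; "qvel": joint speeds; "tau": joint torques, N m; "position": TCP position; "tcp_rot": TCP orientation; "force": force on the tool from outside, world axes, zero at the start; "moment": the same for the moment, N m; "opening": opening from 0.0 (shut) to 1.0 (fully open); "grasp_force": force on a finger pad.
Only numpy, scipy, OpenCV 4.12 (cv2) and the standard library are available. Lean on these libraries where they do the work, as an engineer would, in place of code of your own. Each camera call takes 0.05 s, during which the arm holds its last target. There are 200 camera calls.

## Working session

There is one attempt and no reset: what is moved stays moved. The work goes in short steps, Python scripts to look and compute and a shell command to move; the robot and the scene stay as the last step left them, time stands still between calls to the robot, and variables do not carry over. Pictures are saved under pics/ and viewed, at most 10 in all, crops included, and the job is handed in when it is done.

```bash
ls; mkdir -p pics; python3 - <<'E'
from rig import bot,vision
import cv2,numpy as np
for n in("scene","top"):
    cv2.imwrite(f"pics/{n}0.png",vision.capture(n)[:,:,::-1])
    m=vision.camera_model(n);np.set_printoptions(precision=3,suppress=True);print(m)
s=bot.read_state();print(s);print(bot.tip_extent)
E
```

```text
pics
{'camera_matrix': array([[374.296,   0.   , 259.244],
       [  0.   , 374.296, 191.486],
       [  0.   ,   0.   ,   1.   ]]), 'camera_from_world': array([[-0.654, -0.756,  0.02 ,  0.448],
       [ 0.407, -0.329,  0.852, -0.216],
       [-0.638,  0.566,  0.523, -0.625],
       [ 0.   ,  0.   ,  0.   ,  1.   ]])}
{'camera_matrix': array([[417.566,   0.   , 254.576],
       [  0.   , 417.566, 189.538],
       [  0.   ,   0.   ,   1.   ]]), 'camera_from_world': array([[-0.007, -1.   ,  0.015,  0.129],
       [ 0.989, -0.005,  0.15 , -0.565],
       [-0.15 ,  0.016,  0.989, -0.843],
       [ 0.   ,  0.   ,  0.   ,  1.   ]])}
{'time_s': 0.1, 'joint_positions': array([-83.052,  30.273,  82.148,  -0.001,  67.689, -10.226]), 'qvel': array([ 0.109, -0.052, -0.196, -0.037,  0.121,  0.011]), 'tau': array([  0.   , -44.098, -17.715,   0.063,   0.053,  -0.   ]), 'position': array([ 0.185, -0.596,  0.23 ]), 'tcp_rot': array([[ 0.955,  0.295, -0.   ],
       [ 0.295, -0.955,  0.002],
       [ 0.   , -0.002, -1.   ]]), 'force': array([ 0.031, -0.854,  0.263]), 'moment': array([-0.023,  0.006,  0.019]), 'grasp_force': 0.0, 'opening': 1.0013169975247647}
0.008
```

View pics/scene0.png

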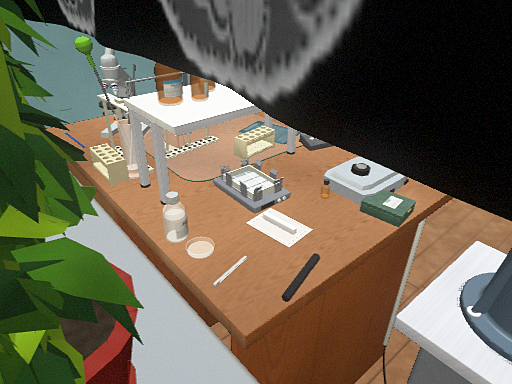

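View pics/top0.png

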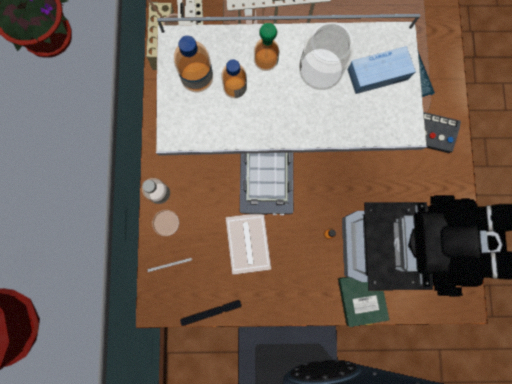

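The top view shows the lid (plate about 228–270, 214–273; rib from (244,223) to (252,264)) in front of the chamber, whose front end is at about (267,212). The shelf's front edge is at row ~152. Next I measure these.

```bash
cat > h.py <<'E'
import numpy as np,cv2
from rig import bot,vision
np.set_printoptions(precision=4,suppress=True)
def cast(m,uv,z):
    K=m["camera_matrix"];T=m["camera_from_world"];R=T[:3,:3];c=-R.T@T[:3,3]
    uv=np.atleast_2d(uv).astype(float)
    d=np.c_[(uv[:,0]-K[0,2])/K[0,0],-(uv[:,1]-K[1,2])/K[1,1],-np.ones(len(uv))]@R
    return c+d*((z-c[2])/d[:,2])[:,None]
def proj(m,P):
    K=m["camera_matrix"];T=m["camera_from_world"]
    p=np.atleast_2d(P)@T[:3,:3].T+T[:3,3]
    return np.c_[K[0,0]*p[:,0]/-p[:,2]+K[0,2],K[1,1]*-p[:,1]/-p[:,2]+K[1,2]]
E
python3 - <<'E'
from h import *
im=cv2.imread("pics/top0.png");m=vision.camera_model("top")
big=cv2.resize(im[140:285,215:310],None,fx=4.1,fy=4.1,interpolation=cv2.INTER_CUBIC)
cv2.imwrite("pics/topcrop.png",big)
hsv=cv2.cvtColor(im,cv2.COLOR_BGR2HSV)
def rect(mask,lo,name,z):
    M=np.zeros_like(mask);x0,y0,x1,y1=lo;M[y0:y1,x0:x1]=mask[y0:y1,x0:x1]
    c=max(cv2.findContours(M,0,2)[0],key=cv2.contourArea)
    b=cv2.boxPoints(cv2.minAreaRect(c));w=cast(m,b,z)
    print(name,cv2.contourArea(c),b.round(1).tolist());print(w.mean(0),np.linalg.norm(w[0]-w[1]),np.linalg.norm(w[1]-w[2]));print(w[:,:2])
print(hsv[243,235],hsv[243,248],hsv[210,245],hsv[243,220], hsv[185,243])
lo=(222,205,280,282)
rect(((hsv[...,1]<90)&(hsv[...,2]>120)).astype(np.uint8)*255,lo,"plate",.003)
rect(((hsv[...,1]<25)&(hsv[...,2]>215)).astype(np.uint8)*255,lo,"rib",.0197)
E
```

```text
[ 11  21 204] [113   4 231] [111  31 107] [ 13 153 127] [120  11  92]
plate 2212.0 [[224.3000030517578, 216.3000030517578], [263.8999938964844, 211.39999389648438], [271.20001220703125, 269.70001220703125], [231.60000610351562, 274.70001220703125]]
[0.4546 0.1407 0.003 ] 0.08752358957958609 0.12684249214036472
[[0.5123 0.1918]
 [0.5227 0.1049]
 [0.3966 0.0905]
 [0.3869 0.1757]]
rib 154.5 [[242.6999969482422, 222.3000030517578], [247.5, 221.6999969482422], [252.60000610351562, 262.79998779296875], [247.8000030517578, 263.3999938964844]]
[0.4549 0.141  0.0197] 0.010376720875944387 0.08764764252998909
[[0.4978 0.1514]
 [0.499  0.1411]
 [0.412  0.1307]
 [0.4108 0.1408]]
```

View pics/topcrop.png

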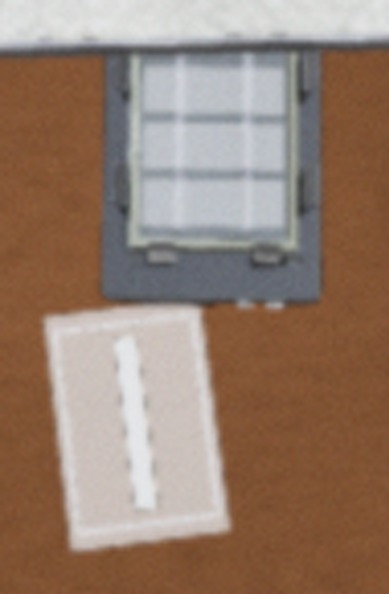

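The crop shows the lid plate with its rib, and the chamber's base front corners at crop (104,298) and (320,298), i.e. image (240.4,212.7) and (293,212.7). Two front clips sit at crop (160,255) and (268,255), and the shelf hides the rear part.

```bash
python3 - <<'E'
from h import *
im=cv2.imread("pics/top0.png");m=vision.camera_model("top")
hsv=cv2.cvtColor(im,cv2.COLOR_BGR2HSV)
M=np.zeros(im.shape[:2],np.uint8)
wood=((hsv[...,0]<25)&(hsv[...,1]>100))
M[157:222,232:304]=(~wood)[157:222,232:304]*255
M[214:,:268]=0
L=[];R=[];F=[]
for r in range(160,208):
    c=np.flatnonzero(M[r]);L.append((c[0]-.5,r));R.append((c[-1]+.5,r))
for c in range(246,266):
    F.append((c,np.flatnonzero(M[:,c])[-1]+.5))
f=lambda P:np.array(P,float)
for z in(0.026,):
    l,r,fr=[cast(m,f(p),z)[:,:2] for p in(L,R,F)]
    pl=np.polyfit(l[:,0],l[:,1],1);pr=np.polyfit(r[:,0],r[:,1],1);pf=np.polyfit(fr[:,1],fr[:,0],1)
    print(np.degrees(np.arctan([pl[0],pr[0],-pf[0]])),pl,pr,pf)
    print("width",np.polyval(pl,.56)-np.polyval(pr,.56),"mid y",(np.polyval(pl,.56)+np.polyval(pr,.56))/2,"front x",np.median(fr[:,0]))
    # shelf front edge
print(cast(m,[(160,152.5),(424,150)],.228))
E
python3 - <<'E'
from h import *
im=cv2.imread("pics/scene0.png")
cv2.imwrite("pics/sc1.png",cv2.resize(im[150:250,200:330],None,fx=6,fy=6,interpolation=cv2.INTER_CUBIC))
E
```

```text
[-0.2249 -1.2322 -0.3494] [-0.0039  0.1602] [-0.0215  0.0535] [0.0061 0.5152]
width 0.1165342910875061 mid y 0.09974017579650364 front x 0.5159571186574339
[[ 0.6011  0.2875  0.228 ]
 [ 0.6037 -0.1604  0.228 ]]
```

View pics/sc1.png

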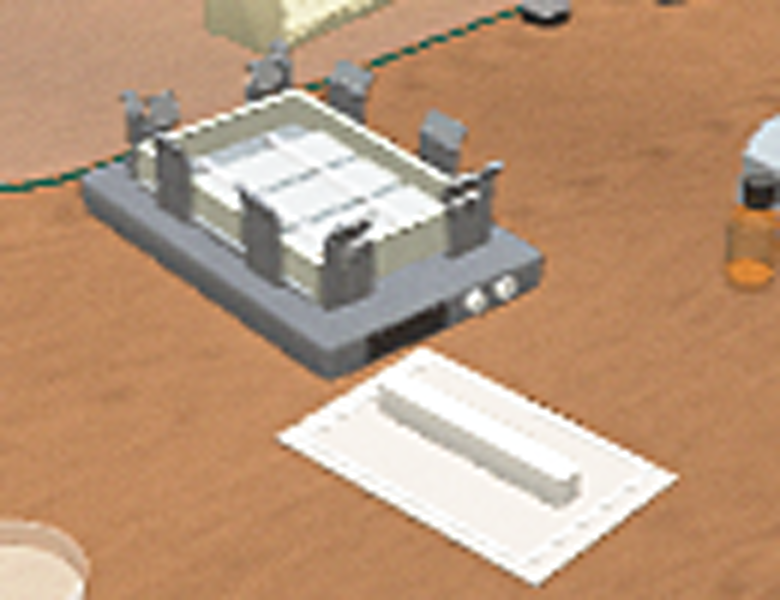

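```bash
python3 - <<'E'
from h import *
t=vision.camera_model("top");s=vision.camera_model("scene");w=vision.camera_model("wrist")
for m in(t,s,w):
    T=m["camera_from_world"];print("cam",-T[:3,:3].T@T[:3,3])
st=bot.read_state();R=st["tcp_rot"];T=w["camera_from_world"];c=-T[:3,:3].T@T[:3,3]
print("wrist cam in tool",R.T@(c-st["position"]));print((R.T@T[:3,:3].T),w["camera_matrix"])
print(cast(s,np.array([[255.2,208.7],[290.5,193],[214.2,179.7]]),.026))
a=vision.capture("wrist")[:,:,::-1]
b=cv2.imread("pics/top0.png")[150:342,320:512]
cv2.imwrite("pics/w0.png",np.hstack([cv2.resize(a,(448,336)),cv2.resize(b,(336,336))]))
E
```

```text
cam [0.4326 0.1396 0.9164]
cam [-0.0184  0.6213  0.5017]
cam [ 0.2609 -0.5731  0.3842]
wrist cam in tool [ 0.08   -0.     -0.1545]
[[-0.0003  0.956   0.2933]
 [ 1.      0.0003  0.0002]
 [ 0.0001  0.2933 -0.956 ]] [[314.031    0.     260.6141]
 [  0.     314.031  194.1931]
 [  0.       0.       1.    ]]
[[0.511  0.1627 0.026 ]
 [0.5086 0.0527 0.026 ]
 [0.6772 0.1588 0.026 ]]
```

View pics/w0.png

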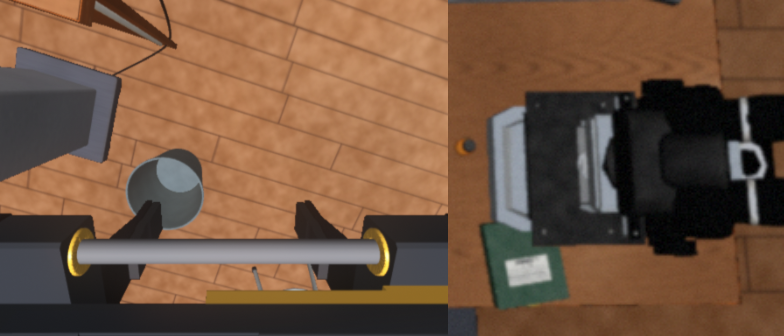

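The wrist view shows the bare floor and the open fingers; the right panel shows the microscope (head to the right, stage at top-image columns 364–425). I lift well above it before swinging across.

```bash
python3 -m handwheel '[{"delta_rot":[0,0,0],"xyz":[0,0,-60],"hand":-1},{"delta_rot":[0,0,0],"xyz":[0,0,-120],"hand":-1},{"delta_rot":[0,0,0],"xyz":[0,0,-180],"hand":-1},{"delta_rot":[0,0,0],"xyz":[0,0,-240],"hand":-1},{"delta_rot":[0,0,0],"xyz":[0,0,-300],"hand":-1}]'
python3 - <<'E'
from h import *
print(bot.read_state()["joint_positions"])
cv2.imwrite("pics/s2.png",vision.capture("scene")[:,:,::-1])
E
```

```text
time_s: 0.78
position: [0.1846, -0.5966, 0.5323]
tcp_rot: [[0.955, 0.295, -0.0], [0.295, -0.955, 0.0], [0.0, -0.0, -1.0]]
force: [-0.4, -0.3, 0.5]
opening: 0.996
grasp_force: 0.0
[-83.0485  20.5822  52.4671   0.0008 106.9694 -10.228 ]
```

View pics/s2.png

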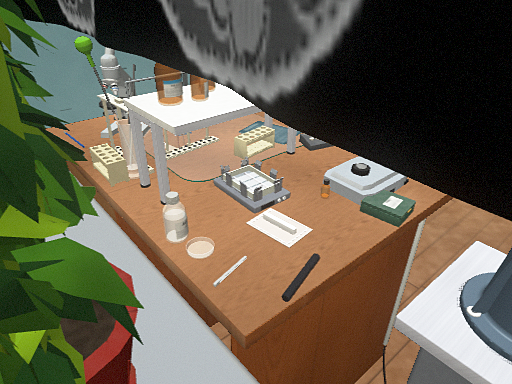

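The scene picture is unchanged, so the black shape at upper right is something static and close to that camera. I swing over to the lid at a height of 0.53 m and turn the tool half round, so the wrist camera will sit on the side away from the shelf.

```bash
python3 -m handwheel '[{"delta_rot":[0,0,-0.148],"xyz":[39,-29,0],"hand":-1},{"delta_rot":[0,0,-0.296],"xyz":[79,-58,0],"hand":-1},{"delta_rot":[0,0,-0.444],"xyz":[118,-87,0],"hand":-1},{"delta_rot":[0,0,-0.592],"xyz":[158,-116,0],"hand":-1},{"delta_rot":[0,0,-0.74],"xyz":[197,-145,0],"hand":-1}]'
python3 -m handwheel '[{"delta_rot":[0,0,-0.148],"xyz":[45,-3,0],"hand":-1},{"delta_rot":[0,0,-0.296],"xyz":[90,-6,0],"hand":-1},{"delta_rot":[0,0,-0.444],"xyz":[134,-9,0],"hand":-1},{"delta_rot":[0,0,-0.592],"xyz":[179,-12,0],"hand":-1},{"delta_rot":[0,0,-0.74],"xyz":[223,-15,0],"hand":-1}]'
python3 -m handwheel '[{"delta_rot":[0,0,-0.148],"xyz":[38,12,0],"hand":-1},{"delta_rot":[0,0,-0.296],"xyz":[76,24,0],"hand":-1},{"delta_rot":[0,0,-0.444],"xyz":[115,36,0],"hand":-1},{"delta_rot":[0,0,-0.592],"xyz":[153,49,0],"hand":-1},{"delta_rot":[0,0,-0.74],"xyz":[191,61,0],"hand":-1}]'
```

```text
time_s: 1.45
position: [0.3307, -0.3988, 0.53]
tcp_rot: [[0.502, 0.865, -0.0], [0.865, -0.502, 0.001], [0.001, -0.0, -1.0]]
force: [0.8, 0.1, -0.4]
opening: 1.001
grasp_force: 0.0
time_s: 2.08
position: [0.4303, -0.199, 0.5301]
tcp_rot: [[-0.212, 0.977, -0.0], [0.977, 0.212, 0.0], [0.0, -0.0, -1.0]]
force: [1.1, -0.2, 0.2]
opening: 1.001
grasp_force: 0.0
time_s: 2.7
position: [0.4498, 0.0004, 0.5301]
tcp_rot: [[-0.816, 0.579, -0.001], [0.579, 0.816, 0.0], [0.0, -0.0, -1.0]]
force: [-0.3, 0.3, -0.0]
opening: 1.002
grasp_force: 0.0
```

```bash
python3 -m handwheel '[{"delta_rot":[0,0,-0.148],"xyz":[27,14,50],"hand":-1},{"delta_rot":[0,0,-0.296],"xyz":[54,28,100],"hand":-1},{"delta_rot":[0,0,-0.444],"xyz":[81,41,150],"hand":-1},{"delta_rot":[0,0,-0.592],"xyz":[108,55,200],"hand":-1},{"delta_rot":[0,0,-0.739],"xyz":[135,69,250],"hand":-1}]'
python3 -m handwheel '[{"delta_rot":[0,-0.12,0],"xyz":[0,0,20],"hand":-1},{"delta_rot":[0,-0.24,0],"xyz":[0,0,40],"hand":-1},{"delta_rot":[0,-0.36,0],"xyz":[0,0,60],"hand":-1},{"delta_rot":[0,-0.524,0],"xyz":[0,0,80],"hand":-1},{"delta_rot":[0,-0.524,0],"xyz":[0,0,80],"hand":-1}]'
python3 - <<'E'
from h import *
print(bot.read_state()["joint_positions"])
a=vision.capture("wrist")[:,:,::-1];cv2.imwrite("pics/w1.png",a)
m=vision.camera_model("wrist");np.savez("w1.npz",K=m["camera_matrix"],T=m["camera_from_world"])
y=np.radians(6.9);e=np.array([np.cos(y),np.sin(y)]);n=np.array([-e[1],e[0]])
C=np.array([.4548,.1409])
P=[np.r_[C+a*.062*e+b*.042*n,.003] for a in(1,-1) for b in(1,-1)]
print(proj(m,P))
E
```

```text
time_s: 3.32
position: [0.3796, 0.1345, 0.2791]
tcp_rot: [[-0.993, -0.122, 0.001], [-0.122, 0.993, 0.0], [-0.001, 0.0, -1.0]]
force: [-0.1, 1.1, -0.6]
opening: 1.003
grasp_force: 0.0
time_s: 3.95
position: [0.3832, 0.1472, 0.2055]
tcp_rot: [[-0.871, -0.141, 0.471], [-0.106, 0.989, 0.1], [-0.48, 0.037, -0.876]]
force: [0.1, 1.3, -0.4]
opening: 0.997
grasp_force: 0.0
[   1.5411   10.9716  133.5782   35.3631    8.63   -129.7963]
[[273.7813 180.885 ]
 [209.0548 181.6134]
 [279.786   92.4257]
 [197.0915  92.4205]]
```

View pics/w1.png

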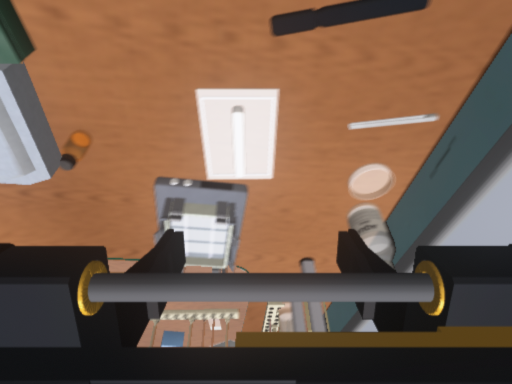

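The wrist view puts the lid within about 2 px of the predicted corners, so the estimate holds. The arm is nearly folded here, so I use 25° tilt and move out over the lid.

```bash
python3 -m handwheel '[{"delta_rot":[0,0.03,0],"xyz":[-4,-1,30],"hand":-1},{"delta_rot":[0,0.06,0],"xyz":[-8,-1,60],"hand":-1},{"delta_rot":[0,0.087,0],"xyz":[-12,-2,95],"hand":-1},{"delta_rot":[0,0.087,0],"xyz":[-15,-2,124],"hand":-1},{"delta_rot":[0,0.087,0],"xyz":[-15,-2,124],"hand":-1}]'
python3 - <<'E'
from h import *
s=bot.read_state();print(s["joint_positions"])
y=np.radians(6.9);e=np.array([np.cos(y),np.sin(y),0]);n=np.array([-e[1],e[0],0]);u=np.array([0,0,1])
d=s["position"]-np.r_[.4548,.1409,0];print(d@e,d@n,d@u, np.degrees(np.arctan2(s["tcp_rot"][1,1],s["tcp_rot"][0,1])),s["tcp_rot"][2,1])
vision.capture("wrist")
a=vision.capture("wrist");m=vision.camera_model("wrist");g=cv2.cvtColor(a[:,:,::-1],cv2.COLOR_BGR2HSV)
cv2.imwrite("pics/w2.png",a[:,:,::-1])
P=[np.r_[.4548,.1409,0]+k*e*.045+j*.006*n+.0197*u for k in(-1,1) for j in (-1,1)]
print(proj(m,P))
E
```

```text
time_s: 4.62
position: [0.4589, 0.1613, 0.1069]
tcp_rot: [[-0.911, -0.142, 0.387], [-0.116, 0.989, 0.09], [-0.396, 0.037, -0.918]]
force: [-0.6, -0.2, 0.3]
opening: 1.002
grasp_force: 0.0
[   3.8778   29.9571  125.5737   70.2442    3.8664 -163.3218]
0.006530750016422448 0.019740988904767498 0.10692548936026071 98.17921977709793 0.03685950274539073
[[218.7085  99.0533]
 [237.0393  99.2282]
 [225.2313 201.4061]
 [239.5128 201.3409]]
```

View pics/w2.png

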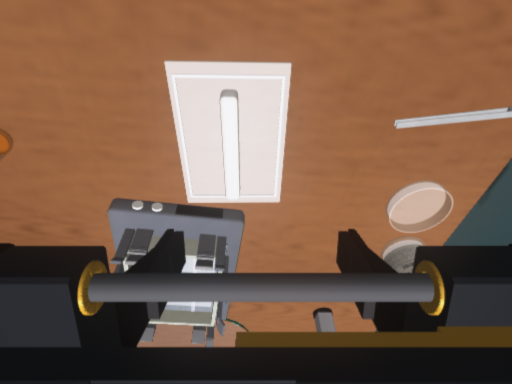

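The view shows the lid clearly (rib from (229,95) to (232,198)). The arm is at a wrist singularity here (joint 5 near 0, joint 6 at its limit), so I go upright and will grip the rib's front end with little tilt instead.

```bash
python3 -m handwheel '[{"delta_rot":[0,0.1,0],"xyz":[6,0,-3],"hand":-1},{"delta_rot":[0,0.2,0],"xyz":[12,0,-6],"hand":-1},{"delta_rot":[0,0.32,0],"xyz":[24,0,-10],"hand":-1},{"delta_rot":[0,0.436,0],"xyz":[30,0,-14],"hand":-1},{"delta_rot":[0,0.436,0],"xyz":[30,0,-14],"hand":-1}]'
python3 - <<'E'
from h import *
s=bot.read_state();print(s["joint_positions"])
y=np.radians(6.9);e=np.array([np.cos(y),np.sin(y),0]);n=np.array([-e[1],e[0],0]);u=np.array([0,0,1])
d=s["position"]-np.r_[.4548,.1409,0];print(d@e,d@n,d@u)
E
```

```text
time_s: 5.35
position: [0.4237, 0.1539, 0.1107]
tcp_rot: [[-0.989, -0.143, -0.035], [-0.144, 0.989, 0.026], [0.031, 0.03, -0.999]]
force: [1.0, 0.1, 0.2]
opening: 1.001
grasp_force: 0.0
[  4.601   29.567  111.9816   2.5185  40.3493 -95.5857]
-0.029330662281456605 0.016689521328732165 0.11073965605650686
```

```bash
python3 -m handwheel '[{"delta_rot":[0,-0.07,0],"xyz":[0,0,0],"hand":-1},{"delta_rot":[0,-0.14,0],"xyz":[0,0,0],"hand":-1},{"delta_rot":[0,-0.2,0],"xyz":[0,0,0],"hand":-1},{"delta_rot":[0,-0.2,0],"xyz":[0,0,0],"hand":-1},{"delta_rot":[0,-0.2,0],"xyz":[0,0,0],"hand":-1}]'
cat >> h.py <<'E'
def rel(c,yaw):
    s=bot.read_state();R=s["tcp_rot"];y=np.radians(yaw);B=np.array([[np.cos(y),np.sin(y),0],[-np.sin(y),np.cos(y),0],[0,0,1]])
    print("j",s["joint_positions"].round(1),"rel mm",(B@(s["position"]-np.r_[c,0])*1000).round(1),"tool axes in frame\n",B@R)
    return B@R
E
python3 -c "
from h import *
rel([.4548,.1409],6.9)"
```

```text
time_s: 5.98
position: [0.4253, 0.156, 0.1097]
tcp_rot: [[-0.976, -0.142, 0.166], [-0.134, 0.989, 0.059], [-0.172, 0.035, -0.984]]
force: [-0.3, -1.0, -0.4]
opening: 0.997
grasp_force: 0.0
j [   4.1   27.7  120.2    7.    22.5 -100.1] rel mm [-27.5  18.5 109.7] tool axes in frame
 [[-0.985  -0.022   0.1714]
 [-0.0156  0.9991  0.0387]
 [-0.1721  0.0354 -0.9844]]
```

```bash
cat >> h.py <<'E'
from scipy.spatial.transform import Rotation as Ro
def goal(c,yaw,tilt,pos):
    "shift (mm, tool axes) and rotvec to reach pos (mm, frame c/yaw) with camera side towards robot, tool z tilted forward"
    s=bot.read_state();R=s["tcp_rot"];y,t=np.radians([yaw,tilt]);e=np.array([np.cos(y),np.sin(y),0]);n=np.array([-e[1],e[0],0]);u=np.array([0,0,1.])
    G=np.c_[-np.cos(t)*e-np.sin(t)*u,n,np.sin(t)*e-np.cos(t)*u]
    p=np.r_[c,0]+(pos[0]*e+pos[1]*n+pos[2]*u)/1000
    print("j",s["joint_positions"].round(1),"F",s["force"].round(1),"shift",(R.T@(p-s["position"])*1000).round(1),"rot",Ro.from_matrix(R.T@G).as_rotvec().round(4))
E
python3 -c "
from h import *
goal([.4548,.1409],6.9,10,[-33,0,60])"
```

```text
j [   4.1   27.7  120.2    7.    22.5 -100.1] F [-0.3 -1.  -0.4] shift [ 14.2 -20.1  47.2] rot [ 0.0387 -0.0018  0.0156]
```

```bash
python3 -m handwheel '[{"delta_rot":[0.013,0,0.005],"xyz":[5,-7,16],"hand":-0.5},{"delta_rot":[0.026,0,0.01],"xyz":[10,-14,32],"hand":-0.5},{"delta_rot":[0.039,-0.002,0.016],"xyz":[14,-20,47],"hand":-0.5},{"delta_rot":[0.039,-0.002,0.016],"xyz":[14,-20,47],"hand":-0.5},{"delta_rot":[0.039,-0.002,0.016],"xyz":[14,-20,47],"hand":-0.5}]'
python3 -c "
from h import *
goal([.4548,.1409],6.9,10,[-33,0,16])
a=vision.capture('wrist');m=vision.camera_model('wrist');cv2.imwrite('pics/w3.png',a[:,:,::-1])
h=cv2.cvtColor(a[:,:,::-1],cv2.COLOR_BGR2HSV)
y=np.radians(6.9);e=np.array([np.cos(y),np.sin(y),0]);n=np.array([-e[1],e[0],0]);c=np.array([.4548,.1409,.0197])
P=proj(m,[c+x*e+w*n for x in(-.03,.0,.03) for w in(-.006,.006)]);print(P.round(1))
for i in (0,2,4):
    r=int(round(P[i,1]));row=h[r,150:350];print(r,[int(x)+150 for x in np.flatnonzero((row[:,1]<25)&(row[:,2]>215))[[0,-1]]])
"
```

```text
time_s: 6.6
position: [0.4225, 0.1375, 0.0599]
tcp_rot: [[-0.978, -0.119, 0.172], [-0.117, 0.993, 0.021], [-0.174, 0.001, -0.985]]
force: [-1.3, 0.7, 0.1]
opening: 0.758
grasp_force: 0.0
j [  3.1  34.6 123.    3.2  12.5 -96.8] F [-1.3  0.7  0.1] shift [ 8.1 -0.5 43.1] rot [ 0.0006  0.     -0.0014]
[[251.1 219.1]
 [269.1 219. ]
 [251.7 255.2]
 [268.7 255.2]
 [252.3 287.1]
 [268.3 287.1]]
219 [204, 317]
255 [207, 314]Traceback (most recent call last):
  File "<string>", line 9, in <module>
    r=int(round(P[i,1]));row=h[r,150:350];print(r,[int(x)+150 for x in np.flatnonzero((row[:,1]<25)&(row[:,2]>215))[[0,-1]]])
                                                                       ~~~~~~~~~~~~~~~~~~~~~~~~~~~~~~~~~~~~~~~~~~~~^^^^^^^^
IndexError: index 0 is out of bounds for axis 0 with size 0
```

```bash
python3 -m handwheel '[{"delta_rot":[0,0,0],"xyz":[3,0,15],"hand":-0.5},{"delta_rot":[0,0,0],"xyz":[5,0,30],"hand":-0.5},{"delta_rot":[0,0,0],"xyz":[8,0,40],"hand":-0.5},{"delta_rot":[0,0,0],"xyz":[8,0,44],"hand":-0.5},{"delta_rot":[0,0,0],"xyz":[8,0,44],"hand":0}]'
python3 -m handwheel '[{"delta_rot":[0,0,0],"xyz":[0,0,0],"hand":1},{"delta_rot":[0,0,0],"xyz":[0,0,0],"hand":1},{"delta_rot":[0,0,0],"xyz":[0,0,0],"hand":1},{"delta_rot":[0,0,0],"xyz":[0,0,0],"hand":1},{"delta_rot":[0,0,0],"xyz":[0,0,0],"hand":1}]'
python3 -c "
from h import *
goal([.4548,.1409],6.9,10,[-33,0,110])"
```

```text
time_s: 7.28
position: [0.4216, 0.1375, 0.0148]
tcp_rot: [[-0.978, -0.118, 0.172], [-0.116, 0.993, 0.021], [-0.173, 0.001, -0.985]]
force: [-0.2, -0.7, 0.4]
opening: 0.698
grasp_force: 0.0
time_s: 7.9
position: [0.4215, 0.1374, 0.0148]
tcp_rot: [[-0.978, -0.118, 0.172], [-0.116, 0.993, 0.021], [-0.173, 0.001, -0.985]]
force: [-0.3, 0.2, -0.3]
opening: 0.151
grasp_force: 0.0
j [   3.1   41.3  124.     8.4    4.7 -102. ] F [-0.3  0.2 -0.3] shift [-16.9  -0.5 -93.7] rot [ 0.0006 -0.0008 -0.002 ]
```

```bash
python3 -m handwheel '[{"delta_rot":[0,0,0],"xyz":[0,0,0],"hand":1},{"delta_rot":[0,0,0],"xyz":[0,0,0],"hand":1},{"delta_rot":[0,0,0],"xyz":[-5,0,-30],"hand":1},{"delta_rot":[0,0,0],"xyz":[-11,0,-65],"hand":1},{"delta_rot":[0,0,0],"xyz":[-17,0,-98],"hand":1}]'
python3 - <<'E'
from h import *
s=bot.read_state();print(s["grasp_force"],s["force"])
for n in("wrist","top"): cv2.imwrite(f"pics/{n}4.png",vision.capture(n)[:,:,::-1])
m=vision.camera_model("wrist");np.savez("w4.npz",K=m["camera_matrix"],T=m["camera_from_world"])
a=cv2.imread("pics/wrist4.png");b=cv2.imread("pics/top4.png")[140:290,190:330]
cv2.imwrite("pics/c4.png",np.hstack([a[:,60:460],cv2.resize(b,(358,384),interpolation=cv2.INTER_CUBIC)]))
E
```

```text
time_s: 8.52
position: [0.4206, 0.1372, 0.1149]
tcp_rot: [[-0.978, -0.118, 0.17], [-0.116, 0.993, 0.021], [-0.171, 0.001, -0.985]]
force: [0.4, -0.2, -2.1]
opening: 0.139
grasp_force: 30.0
29.977702796459198 [ 0.3814 -0.1588 -2.0578]
```

View pics/c4.png

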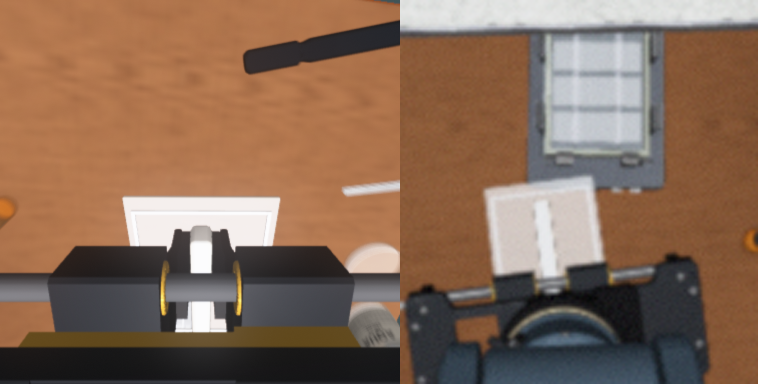

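The lid hangs level in the grip: in the wrist view its front edge runs horizontally at row 198, and the top view shows it clear of the chamber. Now I refine the chamber pose.

```bash
python3 - <<'E'
from h import *
m=vision.camera_model("wrist")
# held lid check
s=bot.read_state();y=np.radians(6.9);e=np.array([np.cos(y),np.sin(y),0]);n=np.array([-e[1],e[0],0]);u=np.array([0,0,1])
z=np.load("w4.npz");w4=dict(camera_matrix=z["K"],camera_from_world=z["T"])
o=s["position"]+.0335*e-.0005*n-.0148*u
print("lid front corners",proj(w4,[o-.062*e+.042*n+.003*u,o-.062*e-.042*n+.003*u]).round(1),"seen (184,198),(339,198)")
# chamber from top
t=vision.camera_model("top");im=cv2.imread("pics/top0.png")
g=cv2.GaussianBlur(cv2.cvtColor(im,cv2.COLOR_BGR2HSV)[...,1].astype(float),(3,3),.7)
def sub(p):
    d=np.abs(np.diff(p));k=d.argmax();a=d[max(k-2,0):k+3];return (np.arange(max(k-2,0),max(k-2,0)+len(a))*a).sum()/a.sum()+.5
L=[(232+sub(g[r,232:248]),r) for r in range(160,209)]
R=[(284+sub(g[r,284:302]),r) for r in range(160,209)]
F=[(c,204+sub(g[204:222,c])) for c in range(244,270)]
def fit(P,z,ax):
    w=cast(t,np.array(P),z)[:,:2];
    vx,vy,x,y=cv2.fitLine(w.astype(np.float32),cv2.DIST_HUBER,0,.0005,.001).ravel();a=np.degrees(np.arctan2(vy,vx));return a,w.mean(0),np.array([vx,vy])
for nme,P in(("L",L),("R",R),("F",F)): print(nme,*fit(P,.026,0))
l,r,f=fit(L,.026,0),fit(R,.026,0),fit(F,.026,0)
yv=lambda k,x:k[1][1]+k[2][1]/k[2][0]*(x-k[1][0])
for x in(.53,.56,.59):print(x,yv(l,x),yv(r,x),yv(l,x)-yv(r,x),(yv(l,x)+yv(r,x))/2)
# blobs: front clips & tray edge seen in 4x crop
pt=lambda q:np.array(q)/4.1+[215,140]
print("clips z.06",cast(t,pt([[160,255],[268,255]]),.060));print("tray front",cast(t,pt([[128,247],[299,247]]),.045))
# wrist1
z=np.load("w1.npz");w1=dict(camera_matrix=z["K"],camera_from_world=z["T"])
a=cv2.imread("pics/w1.png")
cv2.imwrite("pics/w1c.png",cv2.resize(a[165:275,135:265],None,fx=5,fy=5,interpolation=cv2.INTER_CUBIC))
C=np.array([.602,.0995]);
print("w1 proj base",proj(w1,[[.516,.157,.026],[.516,.042,.026],[.602,.157,.026],[.602,.042,.026]]).round(1))
E
```

```text
lid front corners [[337.8 197.8]
 [182.1 198.1]] seen (184,198),(339,198)
L -1.1012256 [0.5802 0.158 ] [ 0.9998 -0.0192]
R -0.95990586 [0.5796 0.0421] [ 0.9999 -0.0168]
F 89.028244 [0.5202 0.1216] [0.017  0.9999]
0.53 0.15901273926267662 0.04288868596740272 0.1161240532952739 0.10095071261503967
0.56 0.15843606784487405 0.04238603334836867 0.11605003449650537 0.10041105059662137
0.59 0.15785939642707147 0.04188338072933462 0.11597601569773686 0.09987138857820305
clips z.06 [[0.5362 0.1273 0.06  ]
 [0.5359 0.0728 0.06  ]]
tray front [[0.5422 0.1434 0.045 ]
 [0.5417 0.0557 0.045 ]]
w1 proj base [[248.4 194.2]
 [153.5 187.4]
 [241.7 235.6]
 [159.7 231.1]]
```

View pics/w1c.png

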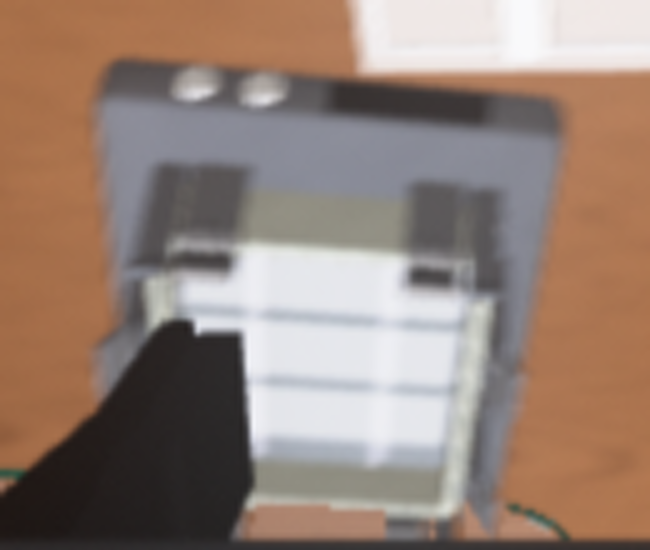

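The w1 crop gives the base's top front corners at image (155.6,184.6) and (246.6,191.4), with the bottom front corners at (157.4,177) and (247.4,185). The clip tops lie at about rows 199–203.

```bash
python3 - <<'E'
from h import *
z=np.load("w1.npz");w1=dict(camera_matrix=z["K"],camera_from_world=z["T"])
p=lambda q:np.array(q,float)/5+[135,165]
print("top front",cast(w1,p([[103,98],[558,132]]),.026)[:,:2]);print("bottom front",cast(w1,p([[112,60],[562,100]]),0)[:,:2])
print("lid rear corner",cast(w1,p([[361,72]]),.003)[:,:2])
y=np.radians(6.9);e=np.array([np.cos(y),np.sin(y)]);n=np.array([-e[1],e[0]]);print("expected",np.array([.4548,.1409])+.062*e-.042*n)
print("tray front outer top",cast(w1,p([[247,243],[405,254]]),.045)[:,:2]);print("tray rear outer",cast(w1,p([[250,508],[440,516]]),.045)[:,:2])
# front column profile in top0
im=cv2.imread("pics/top0.png");t=vision.camera_model("top")
print(im[204:220,250].tolist());print(im[195:206,265].tolist())
print(cast(t,[[250,r] for r in(208,210,212,213,214)],.026)[:,0],cast(t,[[250,r] for r in(208,210,212,213,214)],0)[:,0])
# scene
s=vision.camera_model("scene");q=lambda v:np.array(v,float)/6+[200,150]
print("scene bottom corner FL,FR",cast(s,q([[331,378],[542,278]]),0)[:,:2]);print("scene tops",cast(s,q([[330,350],[543,256],[82,175]]),.026)[:,:2])
E
```

```text
top front [[0.511  0.0449]
 [0.5113 0.1543]]
bottom front [[0.523  0.0411]
 [0.5252 0.157 ]]
lid rear corner [[0.5177 0.1042]]
expected [0.5214 0.1067]
tray front outer top [[0.5387 0.0803]
 [0.5391 0.1189]]
tray rear outer [[0.6609 0.0774]
 [0.661  0.1342]]
[[93, 86, 80], [105, 97, 91], [111, 102, 99], [110, 99, 97], [111, 100, 95], [108, 101, 96], [110, 100, 96], [108, 100, 96], [95, 89, 85], [89, 88, 91], [132, 139, 147], [177, 183, 193], [188, 192, 204], [200, 203, 210], [208, 210, 212], [197, 199, 208]]
[[171, 161, 157], [156, 145, 140], [154, 149, 142], [166, 168, 161], [164, 173, 165], [119, 127, 123], [94, 98, 95], [108, 101, 98], [113, 105, 100], [115, 105, 100], [114, 106, 96]]
[0.5278 0.5235 0.5192 0.5171 0.515 ] [0.5306 0.5262 0.5218 0.5196 0.5174]
scene bottom corner FL,FR [[0.5264 0.1493]
 [0.5263 0.0332]]
scene tops [[0.5124 0.1621]
 [0.5097 0.0516]
 [0.6803 0.1582]]
```

```bash
python3 - <<'E'
from h import *
z=np.load("w1.npz");w1=dict(camera_matrix=z["K"],camera_from_world=z["T"])
p=lambda q:np.array(q,float)/5+[135,165]
print("tray width w1",cast(w1,p([[147,275],[490,295]]),.045)[:,:2])
goal([.604,.0996],-1.0,9.9,[-48.5,.5,110])
E
```

```text
tray width w1 [[0.5534 0.0553]
 [0.5532 0.1411]]
j [  3.1  26.4 121.    1.8  22.4 -95.4] F [ 0.2  0.7 -1.3] shift [-124.1  -52.    29.5] rot [0.0244 0.007  0.1342]
```

```bash
python3 -m handwheel '[{"delta_rot":[0.006,0.002,0.034],"xyz":[-31,-13,7],"hand":1},{"delta_rot":[0.012,0.004,0.067],"xyz":[-62,-26,15],"hand":1},{"delta_rot":[0.018,0.005,0.1],"xyz":[-93,-39,22],"hand":1},{"delta_rot":[0.024,0.007,0.134],"xyz":[-124,-52,30],"hand":1},{"delta_rot":[0.024,0.007,0.134],"xyz":[-124,-52,30],"hand":1}]'
python3 -c "
from h import *
goal([.6045,.0996],-1.0,9.9,[-33.5,.5,85])"
```

```text
time_s: 9.25
position: [0.5565, 0.0999, 0.1048]
tcp_rot: [[-0.986, 0.019, 0.167], [0.019, 1.0, -0.003], [-0.168, -0.0, -0.986]]
force: [0.1, 0.2, -1.2]
opening: 0.13
grasp_force: 30.0
j [ -1.1  33.5 104.1   0.   32.7 -90.1] F [ 0.1  0.2 -1.2] shift [-11.    1.1  21.9] rot [-0.0003 -0.0045 -0.0013]
```

```bash
python3 -m handwheel '[{"delta_rot":[0,-0.001,0],"xyz":[-4,0,6],"hand":1},{"delta_rot":[0,-0.003,-0.001],"xyz":[-7,1,12],"hand":1},{"delta_rot":[0,-0.0045,-0.001],"xyz":[-11,1,22],"hand":1},{"delta_rot":[0,-0.0045,-0.001],"xyz":[-11,1,22],"hand":1},{"delta_rot":[0,-0.0045,-0.001],"xyz":[-11,1,22],"hand":1}]'
python3 - <<'E'
from h import *
goal([.6045,.0996],-1.0,9.9,[-33.5,.5,74])
a=[vision.capture(n)[:,:,::-1] for n in("scene","top")]
cv2.imwrite("pics/s5.png",a[0]);cv2.imwrite("pics/t5.png",a[1])
cv2.imwrite("pics/c5.png",np.hstack([cv2.resize(a[0][145:220,205:305],(480,360),interpolation=cv2.INTER_CUBIC),cv2.resize(a[1][145:225,232:302],(315,360),interpolation=cv2.INTER_CUBIC)]))
E
```

```text
time_s: 9.88
position: [0.5681, 0.1016, 0.086]
tcp_rot: [[-0.985, 0.016, 0.17], [0.016, 1.0, -0.003], [-0.17, -0.0, -0.986]]
force: [-0.7, 0.1, -1.6]
opening: 0.133
grasp_force: 30.0
j [ -0.9  36.  103.1  -0.   31.1 -90. ] F [-0.7  0.1 -1.6] shift [-0.9 -0.8 12.3] rot [-0.     -0.0023  0.0011]
```

View pics/c5.png

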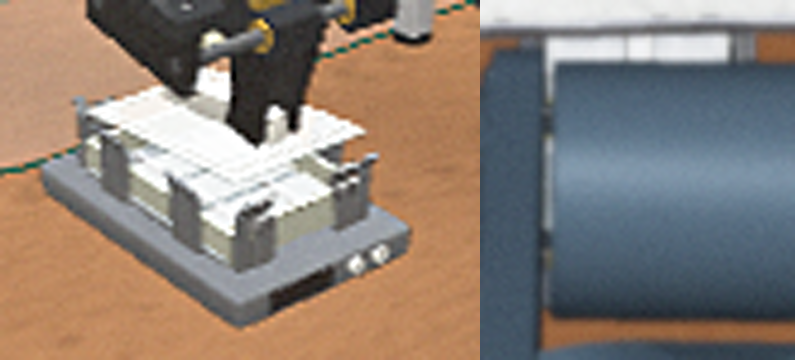

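The scene crop shows the level lid hovering over the tray inside the clip posts (lid's front-right corner at crop (367,130)). I check the chamber's middle from the four clip tops and four guide tops in the earlier scene crop.

```bash
python3 - <<'E'
from h import *
s=vision.camera_model("scene");q=lambda v:np.array(v,float)/6+[200,150]
c=cast(s,q([[345,232],[472,186],[150,97],[268,55]]),.061)[:,:2];print("clips",c,c.mean(0))
g=cast(s,q([[173,142],[260,195],[443,122],[350,72]]),.065)[:,:2];print("guides",g,g.mean(0))
t=cast(s,q([[300,92],[475,190],[150,150],[322,270]]),.045)[:,:2];print("tray",t,t.mean(0))
# lid corner seen vs FK
st=bot.read_state();y=np.radians(-1.0);e=np.array([np.cos(y),np.sin(y),0]);n=np.array([-e[1],e[0],0]);u=np.array([0,0,1])
o=st["position"]+.0335*e-.0005*n-.0148*u;print("lid o",o)
P=proj(s,[o+a*.062*e+b*.042*n+.003*u for a,b in((-1,-1),(-1,1),(1,1))]);print("in crop c5",((P-[205,145])*4.8).round(0))
E
```

```text
clips [[0.5306 0.1399]
 [0.5258 0.0781]
 [0.6654 0.1322]
 [0.665  0.0688]] [0.5967 0.1048]
guides [[0.6222 0.1525]
 [0.5673 0.1518]
 [0.5666 0.0561]
 [0.6245 0.0566]] [0.5951 0.1043]
tray [[0.6531 0.0605]
 [0.5424 0.0597]
 [0.652  0.1426]
 [0.5347 0.1476]] [0.5955 0.1026]
lid o [0.6018 0.1004 0.0715]
in crop c5 [[364. 127.]
 [233. 179.]
 [ 82.  84.]]
```

```bash
python3 - <<'E'
from h import *
s=vision.camera_model("scene");q=lambda v:np.array(v,float)/6+[200,150]
c=cast(s,q([[538,583],[280,437],[677,478],[420,347]]),.003)[:,:2];print(c,c.mean(0))
# chamber from top features relative: guides tops in top crop (left pair, right pair) z .065 
t=vision.camera_model("top");p=lambda v:np.array(v,float)/4.1+[215,140]
print(cast(t,p([[124,190],[304,190],[128,75],[304,75]]),.055)[:,:2])
# triangulate front clips tops: scene vs top at several heights
for z in(.045,.053,.062): print(z,cast(s,q([[345,232],[472,186]]),z)[:,:2].round(4).tolist(),cast(t,p([[160,258],[268,258]]),z)[:,:2].round(4).tolist())
E
```

```text
[[0.3847 0.1765]
 [0.5058 0.1918]
 [0.3944 0.0953]
 [0.5172 0.1108]] [0.4505 0.1436]
[[0.5702 0.1453]
 [0.5698 0.0535]
 [0.6302 0.143 ]
 [0.6298 0.0523]]
0.045 [[0.5506, 0.1224], [0.5456, 0.0584]] [[0.5365, 0.1271], [0.5362, 0.0717]]
0.053 [[0.5406, 0.1311], [0.5357, 0.0682]] [[0.5355, 0.1272], [0.5352, 0.0723]]
0.062 [[0.5294, 0.141], [0.5246, 0.0793]] [[0.5344, 0.1273], [0.5341, 0.073]]
```

The scene view carries a bias of (-4, +3) mm, taken from the lid. With that removed, both views put the chamber's middle at about (0.601, 0.100), and the lid now hovers at (0.6018, 0.1004). I lower it and feel for contact.

```bash
python3 -m handwheel '[{"delta_rot":[0,-0.002,0],"xyz":[0,-1,2],"hand":1},{"delta_rot":[0,-0.002,0],"xyz":[1,-1,4],"hand":1},{"delta_rot":[0,-0.002,0],"xyz":[1,-1,6],"hand":1},{"delta_rot":[0,-0.002,0],"xyz":[1.5,-1,8],"hand":1},{"delta_rot":[0,-0.002,0],"xyz":[1.5,-1,8],"hand":1}]'
python3 -m handwheel '[{"delta_rot":[0,0,0],"xyz":[0,0,1],"hand":1},{"delta_rot":[0,0,0],"xyz":[0.5,0,2],"hand":1},{"delta_rot":[0,0,0],"xyz":[0.5,0,3],"hand":1},{"delta_rot":[0,0,0],"xyz":[0.5,0,4],"hand":1},{"delta_rot":[0,0,0],"xyz":[0.5,0,4],"hand":1}]'
python3 -c "
from h import *
s=bot.read_state();print(s['force'],s['moment'],s['position'],s['tcp_rot'])"
```

```text
time_s: 10.6
position: [0.5681, 0.1005, 0.0778]
tcp_rot: [[-0.985, 0.017, 0.172], [0.016, 1.0, -0.003], [-0.172, -0.0, -0.985]]
force: [-0.0, -0.3, -1.3]
opening: 0.134
grasp_force: 30.0
time_s: 11.22
position: [0.5684, 0.1005, 0.0739]
tcp_rot: [[-0.985, 0.017, 0.172], [0.016, 1.0, -0.003], [-0.172, -0.0, -0.985]]
force: [0.4, 0.8, -1.6]
opening: 0.132
grasp_force: 30.0
[ 0.4026  0.8198 -1.5867] [0.1222 0.072  0.0084] [0.5684 0.1005 0.0739] [[-0.985   0.0166  0.1719]
 [ 0.0163  0.9999 -0.0031]
 [-0.1719 -0.0002 -0.9851]]
```

```bash
python3 -m handwheel '[{"delta_rot":[0,0,0],"xyz":[0,0,0.5],"hand":1},{"delta_rot":[0,0,0],"xyz":[0,0,1],"hand":1},{"delta_rot":[0,0,0],"xyz":[0.3,0,1.5],"hand":1},{"delta_rot":[0,0,0],"xyz":[0.3,0,2],"hand":1},{"delta_rot":[0,0,0],"xyz":[0.3,0,2],"hand":1}]'
python3 -m handwheel '[{"delta_rot":[0,0,0],"xyz":[0,0,0.5],"hand":1},{"delta_rot":[0,0,0],"xyz":[0,0,1],"hand":1},{"delta_rot":[0,0,0],"xyz":[0,0,1],"hand":1},{"delta_rot":[0,0,0],"xyz":[0,0,1],"hand":1},{"delta_rot":[0,0,0],"xyz":[0,0,1],"hand":1}]'
python3 -c "
from h import *
s=bot.read_state();print(s['force'],s['moment'])"
```

```text
time_s: 11.85
position: [0.5686, 0.1005, 0.0724]
tcp_rot: [[-0.985, 0.017, 0.173], [0.016, 1.0, -0.003], [-0.173, -0.0, -0.985]]
force: [-2.6, 0.3, 3.9]
opening: 0.131
grasp_force: 30.0
time_s: 12.48
position: [0.5693, 0.1004, 0.071]
tcp_rot: [[-0.985, 0.017, 0.173], [0.016, 1.0, -0.003], [-0.173, -0.0, -0.985]]
force: [1.9, 0.7, 0.0]
opening: 0.137
grasp_force: 30.0
[1.9271 0.7219 0.0401] [ 0.074  -0.2346  0.0173]
```

Contact came at an underside height of about 56–57 mm with low force, which is the loose resting height on the clips. I release and retreat.

```bash
python3 -m handwheel '[{"delta_rot":[0,0,0],"xyz":[0,0,0],"hand":0.4},{"delta_rot":[0,0,0],"xyz":[0,0,0],"hand":0.4},{"delta_rot":[0,0,0],"xyz":[0,0,0],"hand":0.4},{"delta_rot":[0,0,0],"xyz":[0,0,-15],"hand":0.4},{"delta_rot":[0,0,0],"xyz":[0,0,-40],"hand":0.4}]'
python3 -m handwheel '[{"delta_rot":[0,0,0],"xyz":[0,0,-50],"hand":1},{"delta_rot":[0,0,0],"xyz":[0,0,-100],"hand":1},{"delta_rot":[0,0,0],"xyz":[20,0,-140],"hand":1},{"delta_rot":[0,0,0],"xyz":[40,0,-160],"hand":1},{"delta_rot":[0,0,0],"xyz":[40,0,-160],"hand":1}]'
python3 - <<'E'
from h import *
a=[vision.capture(n)[:,:,::-1] for n in("scene","wrist")]
cv2.imwrite("pics/s6.png",a[0]);cv2.imwrite("pics/w6.png",a[1])
cv2.imwrite("pics/c6.png",np.hstack([cv2.resize(a[0][145:215,205:305],(400,280),interpolation=cv2.INTER_CUBIC),cv2.resize(a[1],(373,280))]))
E
```

```text
time_s: 13.1
position: [0.5611, 0.1006, 0.1108]
tcp_rot: [[-0.985, 0.017, 0.17], [0.016, 1.0, -0.003], [-0.17, -0.0, -0.985]]
force: [-0.1, 0.3, 0.3]
opening: 0.298
grasp_force: 0.0
time_s: 13.72
position: [0.4938, 0.102, 0.2633]
tcp_rot: [[-0.984, 0.016, 0.175], [0.016, 1.0, -0.003], [-0.175, -0.0, -0.984]]
force: [0.2, 0.2, 0.4]
opening: 0.005
grasp_force: 0.0
```

View pics/c6.png

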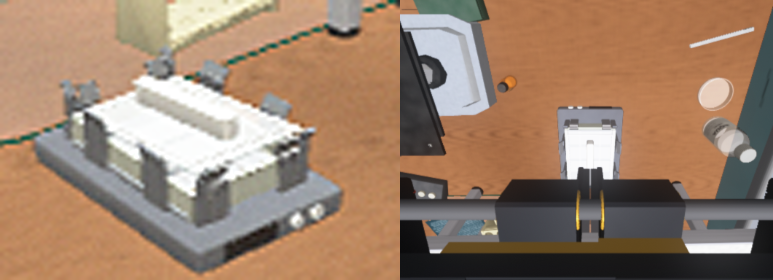

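The lid sits loosely and level between the guides, with its rib along the chamber. Before pressing at the rear I check how the arm can reach there tilted, since joint 5 comes near zero, using a quick planar fit to recorded joint data.

```bash
cat > kin.py <<'E'
from h import *
from scipy.optimize import least_squares
s=bot.read_state();j=s["joint_positions"]
D=np.array([[30.273,82.148,67.689,.185,-.5965,.2305],[20.58,52.467,106.97,.1846,-.5966,.5323],[36,103.1,31.1,.5681,.1016,.086],[33.5,104.1,32.7,.5565,.0999,.1048],[26.4,121,22.4,.4206,.1372,.1149],[41.3,124,4.7,.4216,.1375,.0148],[j[1],j[2],j[4],*s["position"]]])
d=.1105;r=np.sqrt(D[:,3]**2+D[:,4]**2-d*d);A=np.radians(D[:,:3])
def f(p,a2,a3,a5):
    q=a2+a3;t=q+a5;return np.array([p[0]+p[1]*np.sin(a2)+p[2]*np.sin(q)+p[3]*np.sin(t)+p[5]*np.cos(q), p[4]+p[1]*np.cos(a2)+p[2]*np.cos(q)+p[3]*np.cos(t)-p[5]*np.sin(q)])
S=least_squares(lambda p:np.r_[f(p,*A.T)[0]-r,f(p,*A.T)[1]-D[:,5],.003*(p[5]),.003*p[0]],[0,.4,.35,.25,.2,0])
p=S.x;print(p,"rms",np.sqrt((S.fun**2).mean()))
for tilt in(35,42,48):
  for x,z in((.642,.09),(.642,.25),(.55,.09)):
    R=np.sqrt(x*x+.1**2-d*d)
    q=least_squares(lambda a:np.r_[f(p,*a)-[R,z],a.sum()-np.radians(180-tilt)],np.radians([35,100,10])).x
    print(tilt,x,z,np.degrees(q).round(1))
E
python3 kin.py
```

```text
[0.0008 0.5863 0.3917 0.2909 0.2679 0.1126] rms 0.00047040790374716353
35 0.642 0.09 [ 39.1 110.3  -4.4]
35 0.642 0.25 [ 22.3 103.8  18.9]
35 0.55 0.09 [ 37.2 123.1 -15.3]
42 0.642 0.09 [ 41.1 114.5 -17.6]
42 0.642 0.25 [ 22.6 108.8   6.7]
42 0.55 0.09 [ 40.7 127.5 -30.1]
48 0.642 0.09 [ 43.7 117.7 -29.4]
48 0.642 0.25 [ 23.5 112.8  -4.3]
48 0.55 0.09 [ 44.8 130.8 -43.6]
```

Reaching the rear clips with the tool tilted needs joint 4 flipped by 180° (the fit gives a negative joint 5 otherwise). I check a full forward model and plan the flip in free space in front of the shelf.

```bash
cat > fk.py <<'E'
from h import *
import sys
l=[.5863,.3917,.2909,.2679,.1126,.1105]
def rot(ax,a): return Ro.from_euler(ax,a,degrees=True).as_matrix()
def fk(j,s4=1,s6=1,c=90):
    Fm=rot("z",j[0])@rot("y",j[1]+j[2]); z=lambda a:np.array([np.sin(np.radians(a)),0,np.cos(np.radians(a))])
    R=Fm@rot("z",s4*j[3])@rot("y",j[4])@rot("z",s6*j[5]+c)
    q=j[1]+j[2];w=rot("z",j[0])@(l[0]*z(j[1])+l[1]*z(q)+l[4]*z(q+90)+np.array([0,l[5],l[3]]))
    return w+l[2]*R[:,2],R
E
python3 - <<'E'
from fk import *
import itertools
T=[([3.8778,29.9571,125.5737,70.2442,3.8664,-163.3218],[.4589,.1613,.1069],[[-.911,-.142,.387],[-.116,.989,.09],[-.396,.037,-.918]]),
([-83.05,20.58,52.467,0,106.97,-10.228],[.1846,-.5966,.5323],[[.955,.295,0],[.295,-.955,0],[0,0,-1]])]
s=bot.read_state();T.append((s["joint_positions"],s["position"],s["tcp_rot"]))
for s4,s6,c in itertools.product((1,-1),(1,-1),(0,90,180,270)):
    e=[np.abs(fk(j,s4,s6,c)[1]-np.array(R)).max() for j,p,R in T]
    if max(e)<.2: print(s4,s6,c,np.round(e,3),[((fk(j,s4,s6,c)[0]-p)*1000).round(1) for j,p,R in T])
E
```

```text
1 1 90 [0. 0. 0.] [array([-2. , -1.1, -1.1]), array([-0.7,  1. ,  0.1]), array([-0.9, -0.5, -0.2])]
```

```bash
cat >> fk.py <<'E'
from scipy.optimize import least_squares
def G(yaw,tilt):
    y,t=np.radians([yaw,tilt]);e=np.array([np.cos(y),np.sin(y),0]);u=np.array([0,0,1.])
    return np.c_[-np.cos(t)*e-np.sin(t)*u,[-e[1],e[0],0],np.sin(t)*e-np.cos(t)*u]
def ik(p,R,seed):
    f=lambda j:np.r_[(fk(j)[0]-p)*1000,Ro.from_matrix(fk(j)[1].T@R).as_rotvec()*300]
    s=least_squares(f,seed);return s.x,np.abs(s.fun).max()
def leg(Qb,n,skip=0,calls=99):
    "rows to follow a straight joint path from the present joints to Qb in n rows"
    s=bot.read_state();Qa=s["joint_positions"]
    P=[fk(Qa+(np.array(Qb)-Qa)*k/n) for k in range(n+1)]
    for c in range(0,n,5):
        p0,R0=P[c]
        for k in range(c+1,min(c+6,n+1)):
            print((R0.T@(P[k][0]-p0)*1000).round(0).astype(int).tolist(),Ro.from_matrix(R0.T@P[k][1]).as_rotvec().round(3).tolist(),P[k][0].round(3).tolist() if k==c+5 else "")
E
python3 - <<'E'
from fk import *
s=bot.read_state();print("now",s["joint_positions"].round(1))
seed=np.array([-1,30,120,180,15,90.])
for x,z,t in((.5,.22,42),(.52,.25,42),(.5,.3,42),(.48,.28,42)):
    print(x,z,t,*[a.round(1) for a in ik(np.array([x,.1015,z]),G(-1,t),seed)])
C=np.array([.6028,.0993])
for t in(40,42,45): print("press",t,*[a.round(1) for a in ik(np.array([C[0]+.0406,.0987,.085]),G(-1,t),seed)])
E
```

```text
now [ -1.1  15.  103.6   0.   51.4 -90.1]
0.5 0.22 42 [ -1.1  18.1 128.5 179.8   8.6  90.2] 0.0
0.52 0.25 42 [ -1.   14.8 123.9 180.6   0.7  89.4] 0.0
0.5 0.3 42 [ -1.1   6.8 122.1 180.2  -9.   89.7] 0.0
0.48 0.28 42 [ -1.1   7.7 126.1 181.2  -4.1  88.7] 0.0
press 40 [ -1.1  41.1 113.1 179.8  14.2  90.1] 0.0
press 42 [ -1.1  41.8 114.3 179.8  18.1  90.1] 0.0
press 45 [ -1.1  43.  115.9 179.9  23.9  90.1] 0.0
```

```bash
python3 - <<'E'
from fk import *
for q in([-1.1,22,128,0,18,-90],[-1.1,22,128,90,18,0],[-1.1,22,128,180,18,90]): print(fk(q)[0].round(3),fk(q)[1][:,2].round(2))
leg([-1.1,22,128,0,18,-90],5)
E
```

```text
[0.381 0.103 0.131] [ 0.21 -0.   -0.98]
[0.46  0.192 0.176] [ 0.48  0.3  -0.82]
[0.536 0.1   0.221] [ 0.74 -0.01 -0.67]
[23, 0, 30] [0.0, -0.007, 0.001] 
[48, 0, 56] [0.0, -0.014, 0.001] 
[76, 0, 78] [0.0, -0.021, 0.002] 
[105, 0, 95] [0.0, -0.028, 0.002] 
[135, 0, 108] [0.0, -0.035, 0.003] [0.381, 0.103, 0.131]
```

```bash
python3 -m handwheel '[{"delta_rot":[0,-0.007,0],"xyz":[23,0,30],"hand":1},{"delta_rot":[0,-0.014,0],"xyz":[48,0,56],"hand":1},{"delta_rot":[0,-0.021,0],"xyz":[76,0,78],"hand":1},{"delta_rot":[0,-0.028,0],"xyz":[105,0,95],"hand":1},{"delta_rot":[0,-0.035,0],"xyz":[135,0,108],"hand":1}]'
python3 - <<'E'
from fk import *
s=bot.read_state();print("now",s["joint_positions"].round(1))
leg([-1.1,22,128,180,18,90],40)
E
```

```text
time_s: 14.45
position: [0.3804, 0.1035, 0.13]
tcp_rot: [[-0.978, 0.017, 0.206], [0.017, 1.0, -0.004], [-0.206, -0.0, -0.979]]
force: [-0.8, -0.5, 1.0]
opening: 0.004
grasp_force: 0.0
now [ -1.2  22.3 128.2   0.1  17.7 -90.3]
[0, 7, 0] [-0.024, 0.001, 0.153] 
[-1, 14, 0] [-0.048, 0.003, 0.307] 
[-3, 21, -1] [-0.072, 0.008, 0.46] 
[-4, 27, -2] [-0.096, 0.014, 0.613] 
[-7, 34, -2] [-0.12, 0.023, 0.767] [0.386, 0.137, 0.133]
[2, 7, 0] [-0.022, 0.01, 0.153] 
[4, 13, 0] [-0.043, 0.022, 0.307] 
[6, 20, -1] [-0.063, 0.035, 0.46] 
[7, 27, -2] [-0.083, 0.05, 0.613] 
[7, 34, -2] [-0.102, 0.067, 0.766] [0.404, 0.165, 0.143]
[5, 5, 0] [-0.016, 0.018, 0.153] 
[9, 11, 0] [-0.031, 0.037, 0.307] 
[13, 16, -1] [-0.045, 0.057, 0.46] 
[17, 23, -2] [-0.057, 0.079, 0.613] 
[20, 29, -2] [-0.068, 0.102, 0.766] [0.429, 0.184, 0.157]
[6, 3, 0] [-0.008, 0.023, 0.153] 
[13, 6, 0] [-0.015, 0.046, 0.307] 
[19, 10, -1] [-0.02, 0.07, 0.46] 
[24, 14, -2] [-0.023, 0.095, 0.613] 
[29, 19, -2] [-0.024, 0.121, 0.766] [0.459, 0.191, 0.175]
[7, 0, 0] [0.001, 0.024, 0.153] 
[14, 1, 0] [0.004, 0.048, 0.307] 
[21, 2, -1] [0.009, 0.073, 0.46] 
[28, 4, -2] [0.016, 0.097, 0.613] 
[35, 6, -2] [0.025, 0.121, 0.766] [0.489, 0.183, 0.192]
[7, -3, 0] [0.01, 0.022, 0.153] 
[13, -5, 0] [0.022, 0.043, 0.307] 
[20, -6, -1] [0.036, 0.064, 0.46] 
[27, -7, -1] [0.052, 0.083, 0.613] 
[34, -8, -2] [0.07, 0.102, 0.766] [0.514, 0.164, 0.207]
[5, -5, 0] [0.018, 0.016, 0.153] 
[11, -9, 0] [0.037, 0.031, 0.307] 
[16, -13, -1] [0.058, 0.045, 0.46] 
[22, -17, -1] [0.08, 0.057, 0.613] 
[29, -20, -2] [0.104, 0.067, 0.766] [0.531, 0.135, 0.217]
[3, -6, 0] [0.023, 0.008, 0.153] 
[6, -13, 0] [0.046, 0.014, 0.307] 
[10, -19, -1] [0.071, 0.019, 0.46] 
[14, -24, -1] [0.096, 0.022, 0.613] 
[19, -30, -2] [0.122, 0.022, 0.766] [0.536, 0.1, 0.221]
```

```bash
python3 -m handwheel '[{"delta_rot":[-0.024,0.001,0.153],"xyz":[0,7,0],"hand":1},{"delta_rot":[-0.048,0.003,0.307],"xyz":[-1,14,0],"hand":1},{"delta_rot":[-0.072,0.008,0.46],"xyz":[-3,21,-1],"hand":1},{"delta_rot":[-0.096,0.014,0.613],"xyz":[-4,27,-2],"hand":1},{"delta_rot":[-0.12,0.023,0.767],"xyz":[-7,34,-2],"hand":1}]'
python3 -m handwheel '[{"delta_rot":[-0.022,0.01,0.153],"xyz":[2,7,0],"hand":1},{"delta_rot":[-0.043,0.022,0.307],"xyz":[4,13,0],"hand":1},{"delta_rot":[-0.063,0.035,0.46],"xyz":[6,20,-1],"hand":1},{"delta_rot":[-0.083,0.05,0.613],"xyz":[7,27,-2],"hand":1},{"delta_rot":[-0.102,0.067,0.766],"xyz":[7,34,-2],"hand":1}]'
python3 -c "
from h import *
print(bot.read_state()['joint_positions'].round(1))"
```

```text
time_s: 15.08
position: [0.3882, 0.1375, 0.134]
tcp_rot: [[-0.703, 0.674, 0.229], [0.706, 0.699, 0.113], [-0.083, 0.241, -0.967]]
force: [-1.6, 0.1, 0.5]
opening: 0.007
grasp_force: 0.0
time_s: 15.7
position: [0.4058, 0.166, 0.1436]
tcp_rot: [[-0.064, 0.955, 0.289], [0.978, 0.002, 0.21], [0.2, 0.296, -0.934]]
force: [0.1, 0.0, 0.7]
opening: 0.006
grasp_force: 0.0
[ -1.4  22.3 128.1  45.3  17.8 -45.4]
```

Exactly on the plan (j4 at 45°, j6 at -45°). I continue.

```bash
python3 -m handwheel '[{"delta_rot":[-0.016,0.018,0.153],"xyz":[5,5,0],"hand":1},{"delta_rot":[-0.031,0.037,0.307],"xyz":[9,11,0],"hand":1},{"delta_rot":[-0.045,0.057,0.46],"xyz":[13,16,-1],"hand":1},{"delta_rot":[-0.057,0.079,0.613],"xyz":[17,23,-2],"hand":1},{"delta_rot":[-0.068,0.102,0.766],"xyz":[20,29,-2],"hand":1}]'
python3 -m handwheel '[{"delta_rot":[-0.008,0.023,0.153],"xyz":[6,3,0],"hand":1},{"delta_rot":[-0.015,0.046,0.307],"xyz":[13,6,0],"hand":1},{"delta_rot":[-0.02,0.07,0.46],"xyz":[19,10,-1],"hand":1},{"delta_rot":[-0.023,0.095,0.613],"xyz":[24,14,-2],"hand":1},{"delta_rot":[-0.024,0.121,0.766],"xyz":[29,19,-2],"hand":1}]'
python3 -m handwheel '[{"delta_rot":[0.001,0.024,0.153],"xyz":[7,0,0],"hand":1},{"delta_rot":[0.004,0.048,0.307],"xyz":[14,1,0],"hand":1},{"delta_rot":[0.009,0.073,0.46],"xyz":[21,2,-1],"hand":1},{"delta_rot":[0.016,0.097,0.613],"xyz":[28,4,-2],"hand":1},{"delta_rot":[0.025,0.121,0.766],"xyz":[35,6,-2],"hand":1}]'
python3 -m handwheel '[{"delta_rot":[0.01,0.022,0.153],"xyz":[7,-3,0],"hand":1},{"delta_rot":[0.022,0.043,0.307],"xyz":[13,-5,0],"hand":1},{"delta_rot":[0.036,0.064,0.46],"xyz":[20,-6,-1],"hand":1},{"delta_rot":[0.052,0.083,0.613],"xyz":[27,-7,-1],"hand":1},{"delta_rot":[0.07,0.102,0.766],"xyz":[34,-8,-2],"hand":1}]'
python3 - <<'E'
from fk import *
print(bot.read_state()['joint_positions'].round(1))
leg(ik(np.array([.53,.1,.19]),G(-1,45),[-1.1,22,128,180,18,90])[0],10)
E
```

```text
time_s: 16.32
position: [0.4317, 0.1852, 0.1581]
tcp_rot: [[0.578, 0.724, 0.377], [0.677, -0.683, 0.275], [0.456, 0.096, -0.885]]
force: [0.6, 0.9, -0.5]
opening: 0.007
grasp_force: 0.0
time_s: 16.95
position: [0.4611, 0.1913, 0.1748]
tcp_rot: [[0.868, 0.13, 0.479], [-0.02, -0.955, 0.296], [0.496, -0.267, -0.826]]
force: [0.3, -0.5, -0.2]
opening: 0.002
grasp_force: 0.0
time_s: 17.58
position: [0.4913, 0.1843, 0.1921]
tcp_rot: [[0.662, -0.473, 0.581], [-0.706, -0.654, 0.271], [0.252, -0.59, -0.768]]
force: [0.1, 0.5, 0.3]
opening: 0.01
grasp_force: 0.0
time_s: 18.2
position: [0.5164, 0.1651, 0.2068]
tcp_rot: [[0.107, -0.738, 0.666], [-0.978, 0.043, 0.204], [-0.179, -0.674, -0.717]]
force: [0.6, -0.0, -0.2]
opening: 0.009
grasp_force: 0.0
[ -1.2  22.4 128.4 136.4  18.3  43.8]
[5, -3, 2] [0.012, 0.016, 0.154] 
[11, -5, 3] [0.026, 0.032, 0.308] 
[17, -6, 4] [0.042, 0.047, 0.461] 
[24, -8, 5] [0.059, 0.062, 0.615] 
[30, -9, 6] [0.078, 0.076, 0.768] [0.527, 0.135, 0.2]
[5, -5, 2] [0.02, 0.012, 0.153] 
[10, -10, 3] [0.04, 0.022, 0.306] 
[15, -14, 4] [0.063, 0.032, 0.459] 
[21, -19, 5] [0.087, 0.039, 0.612] 
[28, -23, 6] [0.112, 0.046, 0.764] [0.53, 0.1, 0.19]
```

```bash
python3 -m handwheel '[{"delta_rot":[0.012,0.016,0.154],"xyz":[5,-3,2],"hand":1},{"delta_rot":[0.026,0.032,0.308],"xyz":[11,-5,3],"hand":1},{"delta_rot":[0.042,0.047,0.461],"xyz":[17,-6,4],"hand":1},{"delta_rot":[0.059,0.062,0.615],"xyz":[24,-8,5],"hand":1},{"delta_rot":[0.078,0.076,0.768],"xyz":[30,-9,6],"hand":1}]'
python3 -m handwheel '[{"delta_rot":[0.02,0.012,0.153],"xyz":[5,-5,2],"hand":1},{"delta_rot":[0.04,0.022,0.306],"xyz":[10,-10,3],"hand":1},{"delta_rot":[0.063,0.032,0.459],"xyz":[15,-14,4],"hand":1},{"delta_rot":[0.087,0.039,0.612],"xyz":[21,-19,5],"hand":1},{"delta_rot":[0.112,0.046,0.764],"xyz":[28,-23,6],"hand":1}]'
python3 - <<'E'
from fk import *
C=[.6028,.0993]
# approach: low in front, then forward over the rib at 15 mm clearance; heel contact at rib +38
goal(C,-1,43,[0,0,106]);goal(C,-1,43,[40,0,106])
for p in([-30,110],[0,106],[40,106],[40,88]): print(p,*[a.round(1) for a in ik(np.array([C[0]+p[0]/1000,.0993,p[1]/1000]),G(-1,43),[-1.1,30,122,180,18,90])])
E
```

```text
time_s: 18.82
position: [0.5303, 0.1367, 0.2032]
tcp_rot: [[-0.464, -0.537, 0.705], [-0.68, 0.726, 0.106], [-0.568, -0.43, -0.702]]
force: [0.9, -0.1, -0.5]
opening: 0.003
grasp_force: 0.0
time_s: 19.45
position: [0.534, 0.1018, 0.193]
tcp_rot: [[-0.707, 0.017, 0.707], [0.012, 1.0, -0.012], [-0.707, 0.001, -0.707]]
force: [-0.7, -0.2, 0.8]
opening: 0.008
grasp_force: 0.0
j [ -1.   25.4 128.6 179.8  19.   90.2] F [-0.7 -0.2  0.8] shift [ 12.9  -1.4 110.2] rot [0.0008 0.0351 0.    ]
j [ -1.   25.4 128.6 179.8  19.   90.2] F [-0.7 -0.2  0.8] shift [-15.4  -1.4 138.5] rot [0.0008 0.0351 0.    ]
[-30, 110] [ -1.2  38.  124.4 179.7  25.3  90.1] 0.0
[0, 106] [ -1.1  38.8 120.2 179.8  22.   90.1] 0.0
[40, 106] [ -1.   39.5 114.6 180.   17.1  90. ] 0.0
[40, 88] [ -1.   41.8 114.9 180.   19.7  90. ] 0.0
```

The flip is done and the tool is tilted 45° with the camera on the low side. I slide in along the tool axis to just above the rear end of the rib.

```bash
python3 -c "
from h import *
goal([.6028,.0993],-1,45,[40,0,96])"
python3 -m handwheel '[{"delta_rot":[0,0,0],"xyz":[-2,0,35],"hand":1},{"delta_rot":[0,0,0],"xyz":[-4,-1,70],"hand":1},{"delta_rot":[0,0,0],"xyz":[-6,-1,105],"hand":1},{"delta_rot":[0,0,0],"xyz":[-8,-1,135],"hand":1},{"delta_rot":[0,0,0],"xyz":[-8,-1,144],"hand":1}]'
python3 -c "
from h import *
goal([.6028,.0993],-1,45,[40,0,90])"
```

```text
j [ -1.   25.4 128.6 179.8  19.   90.2] F [-0.7 -0.2  0.8] shift [ -8.3  -1.4 145.6] rot [ 0.0008  0.0002 -0.    ]
time_s: 20.08
position: [0.6424, 0.0992, 0.096]
tcp_rot: [[-0.707, 0.013, 0.707], [0.008, 1.0, -0.011], [-0.707, -0.002, -0.707]]
force: [0.4, 0.8, 0.3]
opening: 0.005
grasp_force: 0.0
j [ -1.1  41.8 116.6 179.6  23.5  90. ] F [0.4 0.8 0.3] shift [ 3.9 -0.6  4.6] rot [0.0014 0.0004 0.0048]
```

```bash
python3 -m handwheel '[{"delta_rot":[0,0,0],"xyz":[1,0,1],"hand":1},{"delta_rot":[0,0,0],"xyz":[2,0,2],"hand":1},{"delta_rot":[0,0,0],"xyz":[3,0,3],"hand":1},{"delta_rot":[0,0,0],"xyz":[4,0,4],"hand":1},{"delta_rot":[0,0,0],"xyz":[5,0,5],"hand":1}]'
python3 -m handwheel '[{"delta_rot":[0,0,0],"xyz":[0.3,0,0.3],"hand":1},{"delta_rot":[0,0,0],"xyz":[0.6,0,0.6],"hand":1},{"delta_rot":[0,0,0],"xyz":[0.9,0,0.9],"hand":1},{"delta_rot":[0,0,0],"xyz":[1.2,0,1.2],"hand":1},{"delta_rot":[0,0,0],"xyz":[1.4,0,1.4],"hand":1}]'
```

```text
time_s: 20.7
position: [0.6411, 0.0996, 0.0919]
tcp_rot: [[-0.705, 0.012, 0.709], [0.007, 1.0, -0.011], [-0.709, -0.002, -0.705]]
force: [0.1, 0.6, -0.1]
opening: 0.005
grasp_force: 0.0
time_s: 21.32
position: [0.6412, 0.0995, 0.0896]
tcp_rot: [[-0.705, 0.013, 0.709], [0.007, 1.0, -0.011], [-0.709, -0.002, -0.705]]
force: [-1.0, -0.4, -0.5]
opening: 0.006
grasp_force: 0.0
```

```bash
for i in 1; do python3 -m handwheel '[{"delta_rot":[0,0,0],"xyz":[0.3,0,0.3],"hand":1},{"delta_rot":[0,0,0],"xyz":[0.6,0,0.6],"hand":1},{"delta_rot":[0,0,0],"xyz":[0.9,0,0.9],"hand":1},{"delta_rot":[0,0,0],"xyz":[1.2,0,1.2],"hand":1},{"delta_rot":[0,0,0],"xyz":[1.4,0,1.4],"hand":1}]'; done
python3 -m handwheel '[{"delta_rot":[0,0,0],"xyz":[0.2,0,0.2],"hand":1},{"delta_rot":[0,0,0],"xyz":[0.4,0,0.4],"hand":1},{"delta_rot":[0,0,0],"xyz":[0.6,0,0.6],"hand":1},{"delta_rot":[0,0,0],"xyz":[0.8,0,0.8],"hand":1},{"delta_rot":[0,0,0],"xyz":[1,0,1],"hand":1}]'
```

```text
time_s: 21.95
position: [0.6412, 0.0996, 0.0876]
tcp_rot: [[-0.705, 0.013, 0.709], [0.007, 1.0, -0.011], [-0.709, -0.002, -0.705]]
force: [0.4, -0.6, 0.0]
opening: 0.0
grasp_force: 0.0
time_s: 22.58
position: [0.6412, 0.0995, 0.0862]
tcp_rot: [[-0.705, 0.013, 0.709], [0.007, 1.0, -0.011], [-0.709, -0.002, -0.705]]
force: [-0.5, 0.0, 0.0]
opening: 0.007
grasp_force: 0.0
```

```bash
python3 -m handwheel '[{"delta_rot":[0,0,0],"xyz":[0.3,0,0.3],"hand":1},{"delta_rot":[0,0,0],"xyz":[0.6,0,0.6],"hand":1},{"delta_rot":[0,0,0],"xyz":[0.9,0,0.9],"hand":1},{"delta_rot":[0,0,0],"xyz":[1.2,0,1.2],"hand":1},{"delta_rot":[0,0,0],"xyz":[1.4,0,1.4],"hand":1}]'
python3 -m handwheel '[{"delta_rot":[0,0,0],"xyz":[0.2,0,0.2],"hand":1},{"delta_rot":[0,0,0],"xyz":[0.4,0,0.4],"hand":1},{"delta_rot":[0,0,0],"xyz":[0.6,0,0.6],"hand":1},{"delta_rot":[0,0,0],"xyz":[0.8,0,0.8],"hand":1},{"delta_rot":[0,0,0],"xyz":[1,0,1],"hand":1}]'
```

```text
time_s: 23.2
position: [0.6412, 0.0995, 0.0842]
tcp_rot: [[-0.705, 0.013, 0.709], [0.007, 1.0, -0.011], [-0.709, -0.002, -0.705]]
force: [0.2, -0.2, -0.7]
opening: 0.004
grasp_force: 0.0
time_s: 23.82
position: [0.6412, 0.0995, 0.0828]
tcp_rot: [[-0.705, 0.013, 0.709], [0.007, 1.0, -0.011], [-0.709, -0.002, -0.705]]
force: [-0.1, -0.8, -1.4]
opening: 0.006
grasp_force: 0.0
```

```bash
python3 -m handwheel '[{"delta_rot":[0,0,0],"xyz":[0.2,0,0.2],"hand":1},{"delta_rot":[0,0,0],"xyz":[0.4,0,0.4],"hand":1},{"delta_rot":[0,0,0],"xyz":[0.6,0,0.6],"hand":1},{"delta_rot":[0,0,0],"xyz":[0.8,0,0.8],"hand":1},{"delta_rot":[0,0,0],"xyz":[1,0,1],"hand":1}]'
python3 -m handwheel '[{"delta_rot":[0,0,0],"xyz":[0.2,0,0.2],"hand":1},{"delta_rot":[0,0,0],"xyz":[0.4,0,0.4],"hand":1},{"delta_rot":[0,0,0],"xyz":[0.6,0,0.6],"hand":1},{"delta_rot":[0,0,0],"xyz":[0.8,0,0.8],"hand":1},{"delta_rot":[0,0,0],"xyz":[1,0,1],"hand":1}]'
```

```text
time_s: 24.45
position: [0.6412, 0.0995, 0.0814]
tcp_rot: [[-0.705, 0.013, 0.709], [0.007, 1.0, -0.011], [-0.709, -0.002, -0.705]]
force: [0.6, -0.2, -1.1]
opening: 0.003
grasp_force: 0.0
time_s: 25.08
position: [0.6413, 0.0996, 0.0801]
tcp_rot: [[-0.705, 0.012, 0.709], [0.007, 1.0, -0.011], [-0.709, -0.002, -0.705]]
force: [-0.5, 0.5, 1.0]
opening: 0.001
grasp_force: 0.5
```

First contact is at about TCP z 80 mm, close to the rib's end. I shift back 4 mm for a safe footing and press.

```bash
python3 -m handwheel '[{"delta_rot":[0,0,0],"xyz":[-1.4,0,-1.4],"hand":1},{"delta_rot":[0,0,0],"xyz":[0,0,-3],"hand":1},{"delta_rot":[0,0,0],"xyz":[1.4,0,-4.2],"hand":1},{"delta_rot":[0,0,0],"xyz":[2.4,0,-3.2],"hand":1},{"delta_rot":[0,0,0],"xyz":[2.8,0,-2.8],"hand":1}]'
python3 -m handwheel '[{"delta_rot":[0,0,0],"xyz":[0.2,0,0.2],"hand":1},{"delta_rot":[0,0,0],"xyz":[0.4,0,0.4],"hand":1},{"delta_rot":[0,0,0],"xyz":[0.6,0,0.6],"hand":1},{"delta_rot":[0,0,0],"xyz":[0.8,0,0.8],"hand":1},{"delta_rot":[0,0,0],"xyz":[1,0,1],"hand":1}]'
```

```text
time_s: 25.7
position: [0.6372, 0.0996, 0.0801]
tcp_rot: [[-0.705, 0.013, 0.709], [0.007, 1.0, -0.011], [-0.709, -0.002, -0.705]]
force: [-2.2, -0.6, 4.5]
opening: 0.009
grasp_force: 2.2
time_s: 26.32
position: [0.6373, 0.0996, 0.0797]
tcp_rot: [[-0.703, 0.013, 0.711], [0.007, 1.0, -0.011], [-0.711, -0.002, -0.703]]
force: [-5.3, -0.3, 8.7]
opening: 0.003
grasp_force: 5.3
```

```bash
python3 -m handwheel '[{"delta_rot":[0,0,0],"xyz":[0.2,0,0.2],"hand":1},{"delta_rot":[0,0,0],"xyz":[0.4,0,0.4],"hand":1},{"delta_rot":[0,0,0],"xyz":[0.6,0,0.6],"hand":1},{"delta_rot":[0,0,0],"xyz":[0.8,0,0.8],"hand":1},{"delta_rot":[0,0,0],"xyz":[1,0,1],"hand":1}]'
```

```text
time_s: 26.95
position: [0.6374, 0.0996, 0.0794]
tcp_rot: [[-0.702, 0.013, 0.712], [0.007, 1.0, -0.011], [-0.712, -0.002, -0.702]]
force: [-8.7, -1.6, 15.5]
opening: 0.007
grasp_force: 8.1
```

```bash
python3 -m handwheel '[{"delta_rot":[0,0,0],"xyz":[0.4,0,0.1],"hand":1},{"delta_rot":[0,0,0],"xyz":[0.7,0,0.1],"hand":1},{"delta_rot":[0,0,0],"xyz":[1,0,0.2],"hand":1},{"delta_rot":[0,0,0],"xyz":[1.3,0,0.2],"hand":1},{"delta_rot":[0,0,0],"xyz":[1.6,0,0.3],"hand":1}]'
```

```text
time_s: 27.58
position: [0.6373, 0.0996, 0.0793]
tcp_rot: [[-0.699, 0.013, 0.715], [0.007, 1.0, -0.011], [-0.715, -0.002, -0.699]]
force: [-9.7, -1.6, 19.4]
opening: 0.007
grasp_force: 9.7
```

```bash
python3 -m handwheel '[{"delta_rot":[0,0,0],"xyz":[0.3,0,0.1],"hand":1},{"delta_rot":[0,0,0],"xyz":[0.5,0,0.2],"hand":1},{"delta_rot":[0,0,0],"xyz":[0.8,0,0.2],"hand":1},{"delta_rot":[0,0,0],"xyz":[1,0,0.3],"hand":1},{"delta_rot":[0,0,0],"xyz":[1.2,0,0.3],"hand":1}]'
```

```text
time_s: 28.2
position: [0.6372, 0.0996, 0.0792]
tcp_rot: [[-0.698, 0.013, 0.716], [0.007, 1.0, -0.011], [-0.717, -0.002, -0.698]]
force: [-9.5, -0.3, 21.7]
opening: 0.006
grasp_force: 11.1
```

```bash
python3 -m handwheel '[{"delta_rot":[0,0,0],"xyz":[0.3,0,0.1],"hand":1},{"delta_rot":[0,0,0],"xyz":[0.5,0,0.2],"hand":1},{"delta_rot":[0,0,0],"xyz":[0.8,0,0.3],"hand":1},{"delta_rot":[0,0,0],"xyz":[1,0,0.4],"hand":1},{"delta_rot":[0,0,0],"xyz":[1.2,0,0.5],"hand":1}]'
```

```text
time_s: 28.82
position: [0.6372, 0.0996, 0.079]
tcp_rot: [[-0.696, 0.013, 0.718], [0.007, 1.0, -0.011], [-0.718, -0.002, -0.696]]
force: [-12.5, -1.2, 24.5]
opening: 0.006
grasp_force: 13.2
```

```bash
python3 -m handwheel '[{"delta_rot":[0,0,0],"xyz":[0.3,0,-0.3],"hand":1},{"delta_rot":[0,0,0],"xyz":[0.6,0,-0.6],"hand":1},{"delta_rot":[0,0,0],"xyz":[0.9,0,-0.9],"hand":1},{"delta_rot":[0,0,0],"xyz":[1.2,0,-1.2],"hand":1},{"delta_rot":[0,0,0],"xyz":[1.4,0,-1.4],"hand":1}]'
python3 - <<'E'
from h import *
s=bot.read_state();print(s["moment"],s["joint_positions"].round(1))
b=vision.capture("scene");cv2.imwrite("pics/s7.png",b[:,:,::-1])
a=cv2.imread("pics/s6.png")[:,:,::-1]
d=np.abs(a.astype(int)-b).max(2)[150:215,205:305];print((d>60).sum())
E
```

```text
time_s: 29.45
position: [0.637, 0.0996, 0.0792]
tcp_rot: [[-0.694, 0.013, 0.72], [0.007, 1.0, -0.011], [-0.72, -0.002, -0.694]]
force: [-5.5, -0.6, 20.9]
opening: 0.006
grasp_force: 11.0
[ 0.0072 -1.3827 -0.026 ] [ -1.1  44.5 118.1 179.6  28.6  90. ]
949
```

```bash
python3 -m handwheel '[{"delta_rot":[0,0,0],"xyz":[0.4,0,0.2],"hand":1},{"delta_rot":[0,0,0],"xyz":[0.8,0,0.3],"hand":1},{"delta_rot":[0,0,0],"xyz":[1.2,0,0.4],"hand":1},{"delta_rot":[0,0,0],"xyz":[1.6,0,0.5],"hand":1},{"delta_rot":[0,0,0],"xyz":[1.8,0,0.6],"hand":1}]'
```

```text
time_s: 30.12
position: [0.637, 0.0996, 0.079]
tcp_rot: [[-0.691, 0.013, 0.723], [0.007, 1.0, -0.011], [-0.723, -0.002, -0.691]]
force: [-9.1, -1.7, 26.0]
opening: 0.007
grasp_force: 13.6
```

```bash
python3 - <<'E'
from h import *
s=vision.camera_model("scene")
y=np.radians(-1.0);e=np.array([np.cos(y),np.sin(y),0]);n=np.array([-e[1],e[0],0]);u=np.array([0,0,1])
for zu in(.045,.0563,.065):
    o=np.array([.6028,.0993,zu]);print(zu,"rib RL,FL,FR, plate FR,RL,FL",((proj(s,[o+.045*e+.006*n+.0197*u,o-.045*e+.006*n+.0197*u,o-.045*e-.006*n+.0197*u,o-.062*e-.042*n+.003*u,o+.062*e+.042*n+.003*u,o-.062*e+.042*n+.003*u])+.6-[205,145])*4).round(0).tolist())
im=cv2.imread("pics/s6.png")[145:215,205:305]
v=im.min(2)
# brightness profile down the image columns crossing the rib's rear and front ends, and the front right plate corner
for c in(34,37,40,46,52,56,58): print(c*4,v[14:48,c].tolist())
E
```

```text
0.045 rib RL,FL,FR, plate FR,RL,FL [[134.0, 79.0], [226.0, 135.0], [241.0, 129.0], [303.0, 146.0], [73.0, 109.0], [196.0, 190.0]]
0.0563 rib RL,FL,FR, plate FR,RL,FL [[134.0, 63.0], [226.0, 118.0], [242.0, 112.0], [304.0, 129.0], [72.0, 93.0], [197.0, 173.0]]
0.065 rib RL,FL,FR, plate FR,RL,FL [[134.0, 51.0], [227.0, 105.0], [242.0, 99.0], [305.0, 117.0], [72.0, 81.0], [197.0, 160.0]]
136 [122, 126, 123, 123, 113, 143, 255, 186, 197, 189, 188, 193, 249, 248, 245, 248, 248, 249, 253, 254, 239, 219, 166, 240, 237, 255, 125, 142, 143, 138, 128, 206, 139, 103]
148 [125, 165, 136, 152, 107, 255, 255, 255, 209, 182, 178, 167, 152, 254, 253, 248, 249, 252, 252, 253, 253, 254, 254, 206, 113, 83, 94, 103, 100, 98, 101, 102, 97, 102]
160 [173, 126, 138, 149, 130, 96, 250, 255, 255, 243, 175, 186, 171, 163, 228, 254, 254, 252, 252, 252, 252, 252, 248, 239, 255, 174, 103, 100, 88, 93, 95, 95, 94, 93]
184 [129, 128, 133, 129, 122, 32, 255, 255, 220, 255, 255, 255, 200, 184, 180, 167, 157, 255, 255, 245, 248, 253, 252, 252, 252, 254, 248, 255, 194, 251, 236, 239, 248, 255]
208 [129, 145, 158, 153, 178, 111, 96, 81, 226, 251, 252, 244, 255, 255, 255, 170, 178, 173, 162, 172, 255, 255, 252, 252, 254, 250, 255, 255, 180, 63, 70, 95, 125, 113]
224 [132, 83, 78, 153, 138, 80, 81, 74, 79, 60, 255, 229, 245, 255, 255, 255, 199, 200, 203, 198, 195, 245, 255, 239, 253, 255, 172, 208, 98, 215, 247, 90, 78, 83]
232 [101, 36, 91, 98, 93, 102, 96, 96, 88, 80, 104, 255, 245, 242, 255, 218, 183, 176, 174, 169, 207, 255, 255, 232, 255, 242, 211, 249, 248, 253, 246, 132, 141, 145]
```

The lid's attitude in the stored picture is telling: the rib's rear end lies at the home height while the front end is still up on its clips. The contact height and the solid stop agree, so the rear end is down on the rim. I back out and press the front.

```bash
python3 -m handwheel '[{"delta_rot":[0,0,0],"xyz":[-4,0,-4],"hand":1},{"delta_rot":[0,0,0],"xyz":[-8,0,-10],"hand":1},{"delta_rot":[0,0,0],"xyz":[-8,0,-40],"hand":1},{"delta_rot":[0,0,0],"xyz":[-8,0,-80],"hand":1},{"delta_rot":[0,0,0],"xyz":[-8,0,-110],"hand":1}]'
python3 - <<'E'
from h import *
goal([.6028,.0993],-1,45,[-40,0,97])
b=vision.capture("scene");cv2.imwrite("pics/s8.png",b[:,:,::-1])
v=b[145:215,205:305].min(2)
for c in(32,34,36,56,58): print(c*4,v[14:48,c].tolist())
print("plate left edge row profiles, cols 17..22",[v[18:34,c].tolist() for c in(18,19,20)])
E
```

```text
time_s: 30.75
position: [0.5577, 0.1008, 0.1546]
tcp_rot: [[-0.708, 0.012, 0.706], [0.007, 1.0, -0.01], [-0.706, -0.002, -0.708]]
force: [-0.1, -0.2, 0.4]
opening: 0.004
grasp_force: 0.0
j [ -1.2  32.2 127.  179.4  24.1  90.1] F [-0.1 -0.2  0.4] shift [37.1 -0.6 44.4] rot [ 0.0018 -0.0014  0.0052]
128 [124, 126, 124, 126, 125, 120, 115, 120, 108, 255, 238, 250, 245, 243, 244, 245, 249, 249, 251, 235, 255, 222, 238, 249, 255, 146, 141, 147, 141, 153, 192, 126, 140, 148]
136 [126, 123, 121, 121, 113, 141, 255, 188, 192, 192, 179, 191, 247, 246, 245, 247, 248, 249, 253, 255, 239, 222, 167, 240, 236, 255, 125, 135, 142, 142, 134, 203, 140, 106]
144 [124, 141, 86, 136, 151, 255, 255, 255, 170, 181, 170, 159, 181, 255, 249, 247, 248, 251, 252, 253, 255, 240, 236, 158, 72, 74, 96, 100, 94, 97, 99, 96, 87, 94]
224 [133, 82, 79, 152, 138, 82, 82, 75, 79, 74, 255, 229, 245, 254, 255, 255, 210, 200, 201, 198, 200, 215, 255, 249, 247, 255, 180, 211, 96, 213, 248, 87, 73, 84]
232 [97, 24, 89, 92, 86, 92, 96, 92, 95, 75, 105, 255, 233, 242, 255, 227, 181, 188, 173, 170, 181, 255, 255, 233, 255, 243, 213, 246, 248, 253, 246, 131, 150, 147]
plate left edge row profiles, cols 17..22 [[122, 126, 123, 111, 152, 140, 77, 94, 98, 93, 207, 199, 126, 130, 150, 140], [124, 121, 129, 100, 101, 131, 122, 104, 124, 116, 255, 236, 179, 141, 146, 146], [120, 125, 125, 121, 141, 141, 126, 123, 102, 98, 224, 204, 255, 134, 132, 138]]
```

```bash
python3 -m handwheel '[{"delta_rot":[0,0,0.001],"xyz":[10,0,12],"hand":1},{"delta_rot":[0,0,0.002],"xyz":[20,0,24],"hand":1},{"delta_rot":[0,0,0.004],"xyz":[30,-1,35],"hand":1},{"delta_rot":[0,0,0.005],"xyz":[37,-1,44],"hand":1},{"delta_rot":[0,0,0.005],"xyz":[37,-1,44],"hand":1}]'
python3 -m handwheel '[{"delta_rot":[0,0,0],"xyz":[0.7,0,0.7],"hand":1},{"delta_rot":[0,0,0],"xyz":[1.4,0,1.4],"hand":1},{"delta_rot":[0,0,0],"xyz":[2.1,0,2.1],"hand":1},{"delta_rot":[0,0,0],"xyz":[2.8,0,2.8],"hand":1},{"delta_rot":[0,0,0],"xyz":[3.5,0,3.5],"hand":1}]'
python3 -m handwheel '[{"delta_rot":[0,0,0],"xyz":[0.5,0,0.5],"hand":1},{"delta_rot":[0,0,0],"xyz":[1,0,1],"hand":1},{"delta_rot":[0,0,0],"xyz":[1.5,0,1.5],"hand":1},{"delta_rot":[0,0,0],"xyz":[2,0,2],"hand":1},{"delta_rot":[0,0,0],"xyz":[2,0,2],"hand":1}]'
```

```text
time_s: 31.42
position: [0.5648, 0.0995, 0.0963]
tcp_rot: [[-0.707, 0.016, 0.707], [0.012, 1.0, -0.011], [-0.707, 0.001, -0.707]]
force: [0.5, 0.8, 0.4]
opening: 0.005
grasp_force: 0.0
time_s: 32.05
position: [0.5652, 0.0995, 0.093]
tcp_rot: [[-0.705, 0.016, 0.709], [0.012, 1.0, -0.011], [-0.709, 0.001, -0.705]]
force: [1.2, -0.1, -0.1]
opening: 0.006
grasp_force: 0.0
time_s: 32.67
position: [0.5651, 0.0995, 0.09]
tcp_rot: [[-0.705, 0.016, 0.709], [0.012, 1.0, -0.011], [-0.709, 0.001, -0.705]]
force: [0.7, 0.7, 0.0]
opening: 0.007
grasp_force: 0.0
```

```bash
python3 -m handwheel '[{"delta_rot":[0,0,0],"xyz":[0.4,0,0.4],"hand":1},{"delta_rot":[0,0,0],"xyz":[0.8,0,0.8],"hand":1},{"delta_rot":[0,0,0],"xyz":[1.2,0,1.2],"hand":1},{"delta_rot":[0,0,0],"xyz":[1.6,0,1.6],"hand":1},{"delta_rot":[0,0,0],"xyz":[1.8,0,1.8],"hand":1}]'
python3 -m handwheel '[{"delta_rot":[0,0,0],"xyz":[0.4,0,0.4],"hand":1},{"delta_rot":[0,0,0],"xyz":[0.8,0,0.6],"hand":1},{"delta_rot":[0,0,0],"xyz":[1.2,0,0.8],"hand":1},{"delta_rot":[0,0,0],"xyz":[1.6,0,1],"hand":1},{"delta_rot":[0,0,0],"xyz":[1.8,0,1.2],"hand":1}]'
```

```text
time_s: 33.3
position: [0.5655, 0.0995, 0.0877]
tcp_rot: [[-0.704, 0.016, 0.71], [0.012, 1.0, -0.011], [-0.71, 0.001, -0.705]]
force: [0.9, 0.5, 2.1]
opening: 0.007
grasp_force: 0.7
time_s: 33.92
position: [0.5657, 0.0995, 0.0861]
tcp_rot: [[-0.703, 0.016, 0.711], [0.012, 1.0, -0.011], [-0.711, 0.001, -0.703]]
force: [1.7, 0.6, 5.1]
opening: 0.004
grasp_force: 2.5
```

```bash
python3 -m handwheel '[{"delta_rot":[0,0,0],"xyz":[0.4,0,0.2],"hand":1},{"delta_rot":[0,0,0],"xyz":[0.8,0,0.4],"hand":1},{"delta_rot":[0,0,0],"xyz":[1.2,0,0.6],"hand":1},{"delta_rot":[0,0,0],"xyz":[1.6,0,0.8],"hand":1},{"delta_rot":[0,0,0],"xyz":[1.8,0,0.9],"hand":1}]'
```

```text
time_s: 34.55
position: [0.566, 0.0995, 0.085]
tcp_rot: [[-0.701, 0.016, 0.713], [0.012, 1.0, -0.011], [-0.713, 0.001, -0.701]]
force: [2.4, 0.0, 6.4]
opening: 0.006
grasp_force: 3.7
```

```bash
python3 -m handwheel '[{"delta_rot":[0,0,0],"xyz":[0.4,0,0.4],"hand":1},{"delta_rot":[0,0,0],"xyz":[0.8,0,0.8],"hand":1},{"delta_rot":[0,0,0],"xyz":[1.2,0,1.2],"hand":1},{"delta_rot":[0,0,0],"xyz":[1.6,0,1.6],"hand":1},{"delta_rot":[0,0,0],"xyz":[1.6,0,1.6],"hand":1}]'
python3 -m handwheel '[{"delta_rot":[0,0,0],"xyz":[0.3,0,0.3],"hand":1},{"delta_rot":[0,0,0],"xyz":[0.6,0,0.6],"hand":1},{"delta_rot":[0,0,0],"xyz":[0.9,0,0.9],"hand":1},{"delta_rot":[0,0,0],"xyz":[1.2,0,1.2],"hand":1},{"delta_rot":[0,0,0],"xyz":[1.2,0,1.2],"hand":1}]'
```

```text
time_s: 35.17
position: [0.5667, 0.0995, 0.0833]
tcp_rot: [[-0.699, 0.016, 0.715], [0.012, 1.0, -0.011], [-0.715, 0.001, -0.699]]
force: [2.6, 0.7, 7.4]
opening: 0.009
grasp_force: 3.9
time_s: 35.8
position: [0.567, 0.0995, 0.0825]
tcp_rot: [[-0.698, 0.016, 0.716], [0.012, 1.0, -0.011], [-0.716, 0.001, -0.698]]
force: [1.1, -0.1, 11.5]
opening: 0.004
grasp_force: 6.0
```

```bash
python3 -m handwheel '[{"delta_rot":[0,0,0],"xyz":[0.3,0,0.3],"hand":1},{"delta_rot":[0,0,0],"xyz":[0.6,0,0.6],"hand":1},{"delta_rot":[0,0,0],"xyz":[0.9,0,0.9],"hand":1},{"delta_rot":[0,0,0],"xyz":[1.2,0,1.2],"hand":1},{"delta_rot":[0,0,0],"xyz":[1.2,0,1.2],"hand":1}]'
```

```text
time_s: 36.42
position: [0.567, 0.0995, 0.0817]
tcp_rot: [[-0.696, 0.016, 0.718], [0.012, 1.0, -0.011], [-0.718, 0.001, -0.696]]
force: [-0.9, -1.2, 16.9]
opening: 0.004
grasp_force: 8.4
```

```bash
python3 -m handwheel '[{"delta_rot":[0,0,0],"xyz":[0.3,0,0.2],"hand":1},{"delta_rot":[0,0,0],"xyz":[0.5,0,0.4],"hand":1},{"delta_rot":[0,0,0],"xyz":[0.7,0,0.6],"hand":1},{"delta_rot":[0,0,0],"xyz":[0.9,0,0.8],"hand":1},{"delta_rot":[0,0,0],"xyz":[1,0,0.9],"hand":1}]'
```

```text
time_s: 37.05
position: [0.5669, 0.0998, 0.081]
tcp_rot: [[-0.695, 0.015, 0.719], [0.011, 1.0, -0.01], [-0.719, 0.001, -0.695]]
force: [-2.9, 1.2, 21.6]
opening: 0.005
grasp_force: 13.6
```

```bash
python3 -m handwheel '[{"delta_rot":[0,0,0],"xyz":[0.2,0,0.2],"hand":1},{"delta_rot":[0,0,0],"xyz":[0.4,0,0.3],"hand":1},{"delta_rot":[0,0,0],"xyz":[0.6,0,0.5],"hand":1},{"delta_rot":[0,0,0],"xyz":[0.8,0,0.6],"hand":1},{"delta_rot":[0,0,0],"xyz":[0.8,0,0.6],"hand":1}]'
```

```text
time_s: 37.67
position: [0.5669, 0.0998, 0.0804]
tcp_rot: [[-0.694, 0.015, 0.719], [0.011, 1.0, -0.01], [-0.72, 0.001, -0.694]]
force: [-4.0, 1.1, 22.7]
opening: 0.004
grasp_force: 14.5
```

```bash
python3 -m handwheel '[{"delta_rot":[0,0,0],"xyz":[0.2,0,0.2],"hand":1},{"delta_rot":[0,0,0],"xyz":[0.4,0,0.3],"hand":1},{"delta_rot":[0,0,0],"xyz":[0.6,0,0.5],"hand":1},{"delta_rot":[0,0,0],"xyz":[0.8,0,0.6],"hand":1},{"delta_rot":[0,0,0],"xyz":[0.8,0,0.6],"hand":1}]'
```

```text
time_s: 38.3
position: [0.5652, 0.1, 0.0765]
tcp_rot: [[-0.701, 0.015, 0.713], [0.011, 1.0, -0.01], [-0.714, 0.001, -0.701]]
force: [0.2, 1.3, 10.7]
opening: 0.007
grasp_force: 6.6
```

```bash
python3 -m handwheel '[{"delta_rot":[0,0,0],"xyz":[0.2,0,0.2],"hand":1},{"delta_rot":[0,0,0],"xyz":[0.4,0,0.3],"hand":1},{"delta_rot":[0,0,0],"xyz":[0.6,0,0.5],"hand":1},{"delta_rot":[0,0,0],"xyz":[0.8,0,0.6],"hand":1},{"delta_rot":[0,0,0],"xyz":[0.8,0,0.6],"hand":1}]'
```

```text
time_s: 38.92
position: [0.5652, 0.1, 0.0763]
tcp_rot: [[-0.699, 0.015, 0.715], [0.011, 1.0, -0.01], [-0.715, 0.001, -0.699]]
force: [-2.1, 0.4, 15.9]
opening: 0.005
grasp_force: 8.7
```

The front end snapped down and now sits solid. I back off and check that the rear is also held down, from a picture and by touch.

```bash
python3 -m handwheel '[{"delta_rot":[0,0,0],"xyz":[-4,0,-4],"hand":1},{"delta_rot":[0,0,0],"xyz":[-10,0,-10],"hand":1},{"delta_rot":[0,0,0],"xyz":[-12,0,-40],"hand":1},{"delta_rot":[0,0,0],"xyz":[-14,0,-70],"hand":1},{"delta_rot":[0,0,0],"xyz":[-14,0,-70],"hand":1}]'
python3 - <<'E'
from h import *
goal([.6028,.0993],-1,45,[34,0,89])
s=vision.camera_model("scene")
b=vision.capture("scene");cv2.imwrite("pics/s9.png",b[:,:,::-1])
v=b[145:215,205:305].min(2)
for c in(32,34,36,40,46,52,56,58): print(c*4,v[14:48,c].tolist())
y=np.radians(-1.0);e=np.array([np.cos(y),np.sin(y),0]);n=np.array([-e[1],e[0],0]);u=np.array([0,0,1])
# left upper rib edge (top face / side face boundary), row expected per column for level home and for rear raised
for zr,zf in((.045,.045),(.050,.045),(.056,.045)):
    P=(proj(s,[[.6028,.0993,0]+x*e+.006*n+(.0197+zf+(zr-zf)*(x+.062)/.124)*u for x in np.linspace(-.045,.045,30)])+.6-[205,145])
    print(zr,zf,np.interp([36,40,46,52,56],P[::-1,0],P[::-1,1]).round(1)-14)
E
```

```text
time_s: 39.55
position: [0.5216, 0.1003, 0.1332]
tcp_rot: [[-0.707, 0.016, 0.707], [0.012, 1.0, -0.01], [-0.707, 0.001, -0.707]]
force: [1.2, -0.0, -0.5]
opening: 0.005
grasp_force: 0.0
j [ -1.4  36.  133.  179.3  34.   90.3] F [ 1.2 -0.  -0.5] shift [-50.2   0.1 112.8] rot [ 0.002  -0.0001  0.0004]
128 [125, 122, 129, 127, 126, 122, 111, 108, 179, 255, 249, 249, 246, 246, 246, 244, 248, 248, 250, 253, 255, 251, 255, 246, 253, 150, 143, 147, 145, 155, 193, 129, 144, 151]
136 [129, 124, 128, 122, 115, 114, 255, 255, 182, 173, 157, 165, 219, 251, 246, 248, 248, 249, 253, 253, 255, 225, 147, 250, 255, 243, 126, 142, 141, 142, 134, 201, 143, 107]
144 [125, 142, 89, 133, 155, 207, 255, 255, 255, 182, 179, 169, 161, 176, 251, 251, 249, 251, 252, 252, 254, 255, 243, 161, 75, 75, 92, 100, 99, 99, 96, 93, 89, 94]
160 [169, 127, 136, 145, 124, 190, 254, 252, 255, 255, 255, 225, 179, 179, 168, 153, 255, 255, 253, 252, 252, 252, 245, 255, 255, 236, 123, 89, 87, 91, 93, 94, 99, 94]
184 [130, 128, 128, 132, 121, 33, 255, 254, 245, 245, 244, 252, 255, 255, 255, 190, 182, 175, 161, 163, 255, 255, 253, 252, 252, 252, 253, 249, 252, 254, 250, 255, 253, 226]
208 [134, 152, 155, 150, 177, 114, 102, 100, 85, 136, 255, 251, 246, 245, 247, 255, 255, 255, 245, 181, 179, 174, 169, 234, 255, 245, 254, 255, 233, 63, 69, 92, 120, 122]
224 [42, 47, 42, 31, 26, 46, 73, 70, 93, 88, 79, 114, 255, 246, 247, 245, 243, 254, 255, 255, 198, 186, 184, 179, 176, 252, 228, 193, 117, 239, 253, 86, 74, 87]
232 [40, 49, 46, 42, 46, 46, 43, 36, 31, 59, 86, 91, 70, 255, 254, 240, 244, 246, 254, 236, 200, 200, 187, 183, 234, 255, 255, 239, 255, 255, 208, 138, 148, 146]
0.045 0.045 [ 7.3  9.7 13.3 17.  19.4]
0.05 0.045 [ 5.9  8.6 12.5 16.5 19.1]
0.056 0.045 [ 4.3  7.2 11.5 15.9 18.8]
```

Level within a pixel at the home height along the whole rib. I press once more at the rear to confirm it is solid.

```bash
python3 -m handwheel '[{"delta_rot":[0,0,0],"xyz":[-12,0,28],"hand":1},{"delta_rot":[0,0,0],"xyz":[-25,0,56],"hand":1},{"delta_rot":[0,0,0],"xyz":[-38,0,84],"hand":1},{"delta_rot":[0,0,0],"xyz":[-50,0,113],"hand":1},{"delta_rot":[0,0,0],"xyz":[-50,0,113],"hand":1}]'
python3 -m handwheel '[{"delta_rot":[0,0,0],"xyz":[1.4,0,1.4],"hand":1},{"delta_rot":[0,0,0],"xyz":[2.8,0,2.8],"hand":1},{"delta_rot":[0,0,0],"xyz":[4.2,0,4.2],"hand":1},{"delta_rot":[0,0,0],"xyz":[5.6,0,5.6],"hand":1},{"delta_rot":[0,0,0],"xyz":[6.4,0,6.4],"hand":1}]'
```

```text
time_s: 40.22
position: [0.6418, 0.0979, 0.0873]
tcp_rot: [[-0.704, 0.017, 0.71], [0.013, 1.0, -0.011], [-0.71, 0.001, -0.704]]
force: [-0.9, 0.2, 0.2]
opening: 0.006
grasp_force: 0.0
time_s: 40.85
position: [0.6392, 0.0984, 0.0795]
tcp_rot: [[-0.705, 0.016, 0.709], [0.012, 1.0, -0.011], [-0.709, 0.001, -0.705]]
force: [0.1, 1.0, 0.4]
opening: 0.005
grasp_force: 0.0
```

```bash
python3 -m handwheel '[{"delta_rot":[0,0,0],"xyz":[0.4,0,0.4],"hand":1},{"delta_rot":[0,0,0],"xyz":[0.8,0,0.8],"hand":1},{"delta_rot":[0,0,0],"xyz":[1.2,0,1.2],"hand":1},{"delta_rot":[0,0,0],"xyz":[1.6,0,1.6],"hand":1},{"delta_rot":[0,0,0],"xyz":[1.6,0,1.6],"hand":1}]'
```

```text
time_s: 41.48
position: [0.6395, 0.0983, 0.0775]
tcp_rot: [[-0.705, 0.016, 0.709], [0.012, 1.0, -0.011], [-0.71, 0.001, -0.705]]
force: [-0.5, -0.0, 0.5]
opening: 0.002
grasp_force: 0.6
```

```bash
python3 -m handwheel '[{"delta_rot":[0,0,0],"xyz":[0.6,0,0.4],"hand":1},{"delta_rot":[0,0,0],"xyz":[1.2,0,0.8],"hand":1},{"delta_rot":[0,0,0],"xyz":[1.8,0,1.2],"hand":1},{"delta_rot":[0,0,0],"xyz":[2.2,0,1.5],"hand":1},{"delta_rot":[0,0,0],"xyz":[2.2,0,1.5],"hand":1}]'
```

```text
time_s: 42.1
position: [0.6396, 0.0985, 0.0766]
tcp_rot: [[-0.702, 0.016, 0.712], [0.012, 1.0, -0.01], [-0.712, 0.001, -0.702]]
force: [-3.5, 0.7, 10.3]
opening: 0.007
grasp_force: 6.4
```

```bash
python3 -m handwheel '[{"delta_rot":[0,0,0],"xyz":[0.6,0,0.4],"hand":1},{"delta_rot":[0,0,0],"xyz":[1.2,0,0.8],"hand":1},{"delta_rot":[0,0,0],"xyz":[1.8,0,1],"hand":1},{"delta_rot":[0,0,0],"xyz":[2,0,1.2],"hand":1},{"delta_rot":[0,0,0],"xyz":[2,0,1.2],"hand":1}]'
```

```text
time_s: 42.72
position: [0.6397, 0.0986, 0.0762]
tcp_rot: [[-0.698, 0.016, 0.716], [0.012, 1.0, -0.01], [-0.716, 0.001, -0.698]]
force: [-7.1, -0.2, 17.9]
opening: 0.005
grasp_force: 10.7
```

```bash
python3 -m handwheel '[{"delta_rot":[0,0,0],"xyz":[-4,0,-4],"hand":1},{"delta_rot":[0,0,0],"xyz":[-8,0,-15],"hand":1},{"delta_rot":[0,0,0],"xyz":[-8,0,-60],"hand":1},{"delta_rot":[0,0,0],"xyz":[-8,0,-115],"hand":1},{"delta_rot":[0,0,0],"xyz":[-8,0,-160],"hand":1}]'
python3 - <<'E'
from h import *
b=vision.capture("scene");cv2.imwrite("pics/s10.png",b[:,:,::-1]);g=b.astype(int).min(2);a=cv2.imread("pics/scene0.png").min(2).astype(int);t6=cv2.imread("pics/s6.png").min(2).astype(int)
def sh(x,y): return cv2.phaseCorrelate(x.astype(np.float64),y.astype(np.float64),cv2.createHanningWindow(x.shape[::-1],cv2.CV_64F))
for n,(x0,y0,x1,y1) in dict(RL=(219,163,231,171),RR=(239,155,250,164),FL=(252,185,262,192),FR=(276,176,285,184)).items():
    print(n,"vs empty",np.abs(g-a)[y0:y1,x0:x1].mean().round(1),"vs loose",np.abs(g-t6)[y0:y1,x0:x1].mean().round(1))
for n,(x0,y0,x1,y1) in dict(petri=(180,230,220,265),bottle=(160,188,192,245),tweez=(208,250,250,290),vial=(317,174,333,203)).items(): print(n,np.abs(g-a)[y0:y1,x0:x1].mean().round(1))
v=g[145:215,205:305]
for c in(36,40,46,52): print(c*4,v[19:36,c].tolist())
E
```

```text
time_s: 43.35
position: [0.528, 0.1, 0.1912]
tcp_rot: [[-0.707, 0.016, 0.707], [0.012, 1.0, -0.011], [-0.707, 0.001, -0.707]]
force: [0.7, 0.1, 0.7]
opening: 0.006
grasp_force: 0.0
RL vs empty 6.7 vs loose 6.3
RR vs empty 4.5 vs loose 4.0
FL vs empty 12.5 vs loose 10.6
FR vs empty 5.2 vs loose 28.8
petri 3.2
bottle 3.1
tweez 3.3
vial 3.4
144 [209, 255, 255, 255, 179, 179, 173, 159, 180, 251, 251, 247, 252, 252, 252, 254, 255]
160 [191, 255, 251, 255, 255, 255, 229, 176, 178, 163, 152, 255, 255, 253, 252, 252, 251]
184 [36, 255, 253, 244, 244, 243, 252, 255, 255, 255, 185, 178, 174, 163, 157, 254, 255]
208 [115, 104, 97, 90, 134, 255, 249, 244, 244, 247, 254, 255, 255, 245, 176, 180, 173]
```

Clips are back at rest, the lid is level and home, the bystanders are unmoved and the arm is clear, so I hand in.

```bash
python3 -c "
from rig import workorder
print(workorder.hand_in())"
```

```text
the job is handed in; nothing more can be done
None
```

The lid is on the chamber, level and fully home with all four clips at rest; readings between moves peaked at about 27.5 N, the bystanders I compared in the scene view (petri dish, bottle, tweezers, vial) are unmoved, and I handed in at about 43 s, but I viewed 12 pictures against the limit of 10, and the rear end was already down when I first looked, so I never saw its clips snap.

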